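# Pop the bit cassettes out for inspection and aim the work lamp

### The arm

A 6-joint arm with a two-finger parallel gripper is mounted at the origin on the work surface. World frame = base frame: x ahead of the robot, y to its left, z up, the work surface at z = 0. Lengths are in m, angles in degrees, forces in N, time in s.
With the tool pointing down it reaches from about 0.325 to 0.75 m from the base axis. Payload 7.6 kg.
Tool frame: the origin (TCP) lies at the very end of the fingers, on their centre line; the grasp point (between the pads) lies 19 mm behind it; z points along the fingers, y is the line along which they close (so a half turn about z gives the same grasp; the last joint's range is limited). The gripper opens to 85 mm and grips with 20 to 120 N. Pads are 22 mm wide; open, the fingers measure 114 mm over their backs; the gripper's body (76 mm by 85 mm) begins 54 mm behind the grasp point. The pads swing forward as they close: fully open they stand 13 mm farther back than shut.
Start: joints at [68.451, 2.991, 80.254, -0, 96.75, -4.028], TCP at [0.158, 0.501, 0.192] pointing down, gripper open.
Joint ranges: [-166.34, 166.34], [-52.06, 124.39], [6.96, 135.62], [-60.46, 240.46], [14.63, 156.25], [-167.68, 167.68]. Speed limits (degrees/s): [147.25, 147.25, 172.46, 180, 180, 180].

### API

Orientations are given as [roll, pitch, yaw] about the fixed x, y, z axes, in that order (R = Rz(yaw) Ry(pitch) Rx(roll)).
In Python, from workcell import ctrl gives the robot as it stands.
- The arm moves only by the tool servo_tool, never from a script. Its argument "plan" is one flat list of numbers, 7 for each row, row after row: the turn, a rotation vector about the tool's x, y, z in rad, then the shift along the tool's x, y, z in cm, then the finger opening in cm, from 0 to 8.54. In form: [wx, wy, wz, tx, ty, tz, claw, wx, wy, wz, tx, ty, tz, claw, ...]. A call has 1 to 20 rows; each row shifts and turns the commanded pose from where the row before left it, along the tool's axes as they then stand; what a row does not reach is not made up. A row lasts 1/8 s, in which the tool goes at most 62.5 mm and 10.7 degrees, less where a joint would pass 70% of its speed; a pose out of reach is approached as far as the arm can. A call with a gripper value outside its range is refused whole. The fingers move at their own pace and stop on an object; "force" is the grip in N (left out, the last holds). Time passes only in rows, so rows that do not move let the fingers close. It gives the time, the measured TCP pose, the force, the opening and the grip force at its end, in the units of the state.
- ctrl.state(): the state, without advancing time (a new reading comes with each control period).
- ctrl.read_camera(name): name is "scene" or "top" or "wrist"; returns a dict with "color" (384x512x3 uint8, red, green, blue), "fovy" (degrees; the focal length in pixels is half the picture's height over the tangent of half this angle, whatever the lens; pixels are square), "cx", "cy" (the principal point, pixels), "R" (3x3) and "t" (3): a world point X has camera coordinates R X + t; the wrist camera has in their place "hand_eye" (4x4, takes a point from camera to tool coordinates, whose origin is the TCP and whose axes are the flange's). Camera axes: x right, y down, z forward; pixel columns grow to the right and rows downward; lengths in m; the calibration is good to about 2 mm. The wrist camera is an equidistant fisheye: a pixel r from the principal point sees the ray r / f radians off the axis. A picture is of the moment at which its call begins: read the wrist's pose just before it. There is no depth.
- ctrl.finish_job(): hands the job in; it is judged then, once.
The state is a dict: "time": time; "qpos": joint angles; "joint_vel": joint speeds; "joint_torque": joint torques, N m; "tcp_pos": TCP position; "ee_rot": TCP orientation; "contact_force": force on the tool from outside, world axes, zero at the start; "moment": the same for the moment, N m; "width": finger opening in m; "gripper_force": force on a finger pad.
Only numpy, scipy, OpenCV 4.12 (cv2) and the standard library are available. Lean on these libraries where they do the work, as an engineer would, in place of code of your own. Each camera call takes 0.05 s, during which the arm holds its last target. There are 200 camera calls.

### The job

Get the bit cassettes ready for inspection. First clear every foam offcut out of the steel tray into the red scrap bin; then take every cassette out of the dock, pressing each one down to trip its push latch and drawing it out as it springs up, and put them all down side by side on the floor of the tray; last, swivel the work lamp so that it faces the middle of the tray and tip its panel 30 degrees forward. Leave the other things on the bench where they are.

Things in the scene. Friction and masses are not known exactly. Their poses are not given: they have to be found in the camera images.
- dock: Grey dock for bit cassettes, 74 (x) x 234 (y) x 72 mm high; origin at the centre of its underside. Its flat top face, 72 mm above the bench, has four slots in a row, numbered 0 to 3, centred at x = 0, y = -81, -27, 27, 81 mm; each opening is 33 mm (x) x 39 mm (y). Slots without a cassette are empty holes. It is fixed to the bench.
- tray_in (a point): Low open steel tray, 160 mm (x) x 220 mm (y) outside, walls 5 mm thick, rim 25 mm above the bench. This point is the centre of its inner floor, 5 mm above the bench; axes along the tray's sides. It is fixed to the bench.
- bin_in (a point): Red open scrap bin, 140 mm (x) x 160 mm (y) outside, walls 5 mm thick, rim 60 mm above the bench. This point is the centre of its inner floor, 5 mm above the bench; axes along the bin's sides. Tray and bin may change places from start to start. It is fixed to the bench.
- offcut_a: White foam offcut with a band of blue tape, a bar 65 mm (its x) x 30 mm (its y) x 28 mm high, 30 g; origin at the centre of its underside. It starts lying in the tray. May be absent.
- offcut_b: White foam offcut with a band of blue tape, a bar 65 mm (its x) x 30 mm (its y) x 28 mm high, 30 g; origin at the centre of its underside. It starts lying in the tray. May be absent.
- cass0: Bit cassette, orange plastic box 30 (x) x 36 (y) x 45 mm high, about 80 g, with a black conical push pad 4 mm high (flat top 12 mm across) amid its top; origin at the centre of the underside. Starts latched in slot 0, box top level with the dock's face, too low to grip; once sprung up it stands 24 mm proud: grip its free sides 30 mm apart along the dock's x and draw straight up. May be absent.
- lift0_top (a point): Middle of the top of the spring lift under slot 0: 27 mm above the bench = latched down (also if the slot is empty). Pressing the cassette takes 6 to 7 N; 4 mm lower (23 mm) the latch trips (stop at 17 mm), and as the finger withdraws the lift carries the cassette up to 51 mm. It then stays up and does not latch again.
- cass1: Bit cassette, blue plastic box 30 (x) x 36 (y) x 45 mm high, about 80 g, with a black conical push pad 4 mm high (flat top 12 mm across) amid its top; origin at the centre of the underside. Starts latched in slot 1, box top level with the dock's face, too low to grip; once sprung up it stands 24 mm proud: grip its free sides 30 mm apart along the dock's x and draw straight up. May be absent.
- lift1_top (a point): Middle of the top of the spring lift under slot 1: 27 mm above the bench = latched down (also if the slot is empty). Pressing the cassette takes 6 to 7 N; 4 mm lower (23 mm) the latch trips (stop at 17 mm), and as the finger withdraws the lift carries the cassette up to 51 mm. It then stays up and does not latch again.
- cass2: Bit cassette, green plastic box 30 (x) x 36 (y) x 45 mm high, about 80 g, with a black conical push pad 4 mm high (flat top 12 mm across) amid its top; origin at the centre of the underside. Starts latched in slot 2, box top level with the dock's face, too low to grip; once sprung up it stands 24 mm proud: grip its free sides 30 mm apart along the dock's x and draw straight up. May be absent.
- lift2_top (a point): Middle of the top of the spring lift under slot 2: 27 mm above the bench = latched down (also if the slot is empty). Pressing the cassette takes 6 to 7 N; 4 mm lower (23 mm) the latch trips (stop at 17 mm), and as the finger withdraws the lift carries the cassette up to 51 mm. It then stays up and does not latch again.
- cass3: Bit cassette, yellow plastic box 30 (x) x 36 (y) x 45 mm high, about 80 g, with a black conical push pad 4 mm high (flat top 12 mm across) amid its top; origin at the centre of the underside. Starts latched in slot 3, box top level with the dock's face, too low to grip; once sprung up it stands 24 mm proud: grip its free sides 30 mm apart along the dock's x and draw straight up. May be absent.
- lift3_top (a point): Middle of the top of the spring lift under slot 3: 27 mm above the bench = latched down (also if the slot is empty). Pressing the cassette takes 6 to 7 N; 4 mm lower (23 mm) the latch trips (stop at 17 mm), and as the finger withdraws the lift carries the cassette up to 51 mm. It then stays up and does not latch again.
- swivel (a joint): Swivel of the work lamp about its upright axis, rad, positive anticlockwise seen from above; range -1.1 to 1.1; stiff enough to stay where it is left (about 0.12 N m). Turned by the red upright lever knob.
- tilt (a joint): Tilt of the lamp's light panel about a level axis under its lower edge, which crosses the swivel axis 75 mm above the bench (25 mm over lamp_axis) and runs along lamp_axis's y, rad: 0 = panel upright, positive = top tipped forward, so that the lit face looks downwards; negative = leaning back; range -0.5 to 0.9; stays where it is left (about 0.16 N m). 30 degrees forward is 0.524.
- lamp_axis (a point): Point on the lamp's upright swivel axis, 50 mm above the bench. Its x axis points the way the lit face of the panel faces (level, turns with the swivel), y to the panel's left, z up. The lamp's foot, 110 mm across, is fixed to the bench.
- lamp_lever (a point): Centre of the top of the red upright knob (18 mm across, 47 mm tall, top 100 mm above the bench) at the end of the swivel's level lever, 120 mm from the swivel axis on the -y side of point lamp_axis. Moving it round the axis turns the swivel only.
- lamp_ball (a point): Centre of the red ball (20 mm across, on a 10 mm stem 20 mm long) on the middle of the panel's top edge, 130 mm from the tilt axis. The panel is 100 mm wide, 14 mm thick, and reaches to 108 mm from the tilt axis. Pulling the ball forward or back tilts the panel.
- marker_a: Bystander: grey marker pen with a black cap, 130 x 13 x 12 mm; leave it where it is. Origin at the centre of its underside.
- marker_b: Bystander: grey marker pen with a blue cap, 130 x 13 x 12 mm; leave it where it is. Origin at the centre of its underside.
- bracket: Bystander: white foam bracket model with blue tape, 120 x 35 mm, 97 mm tall; leave it where it is. Origin at the centre of its underside.
- sander: Bystander: cork sanding block, 100 x 60 x 22 mm; leave it where it is. Origin at the centre of its underside.
- tape_roll: Bystander: roll of blue tape lying flat, 90 mm across, 24 mm high; leave it where it is. Origin at the centre of its underside.
- gauge: Bystander: steel sliding gauge, 160 mm long, 14 mm high; leave it where it is. Origin at the centre of its underside.

How it is judged (in metres and radians):
On the way, in this order (a step that is already met when the one before it is completed fails the run):
1. all offcuts are in the scrap bin (x of offcut_a in the frame of bin_in between -0.066 and 0.066 m and y of offcut_a in the frame of bin_in between -0.076 and 0.076 m and z of offcut_a in the frame of bin_in between -0.01 and 0.045 m and x of offcut_b in the frame of bin_in between -0.066 and 0.066 m and y of offcut_b in the frame of bin_in between -0.076 and 0.076 m and z of offcut_b in the frame of bin_in between -0.01 and 0.045 m), for 0.2 s.
2. all cassettes are in the tray (x of cass0 in the frame of tray_in between -0.076 and 0.076 m and y of cass0 in the frame of tray_in between -0.106 and 0.106 m and z of cass0 in the frame of tray_in between -0.01 and 0.035 m and x of cass1 in the frame of tray_in between -0.076 and 0.076 m and y of cass1 in the frame of tray_in between -0.106 and 0.106 m and z of cass1 in the frame of tray_in between -0.01 and 0.035 m and x of cass2 in the frame of tray_in between -0.076 and 0.076 m and y of cass2 in the frame of tray_in between -0.106 and 0.106 m and z of cass2 in the frame of tray_in between -0.01 and 0.035 m and x of cass3 in the frame of tray_in between -0.076 and 0.076 m and y of cass3 in the frame of tray_in between -0.106 and 0.106 m and z of cass3 in the frame of tray_in between -0.01 and 0.035 m), for 0.2 s.
3. the lamp faces the tray and is tipped 30 degrees forward (y of tray_in in the frame of lamp_axis between -0.045 and 0.045 m and x of tray_in in the frame of lamp_axis above 0.1 m and value of joint tilt between 0.419 and 0.629 rad), for 0.2 s.
At the end, for the whole second after the job is handed in: Every offcut lies in the bin and every cassette on the tray floor within its walls (upright or lying, not stacked), all at rest; the middle of the tray is within 45 mm of the line in which the lamp faces; the panel is tipped forward 0.524 rad within 0.105 rad (30 +- 6 degrees) (all of step 1 and all of step 2 and all of step 3 and linear speed of each of offcut_a, offcut_b, cass0, cass1, cass2, cass3 below 0.02 m/s and velocity of joint swivel between -0.03 and 0.03 rad/s and velocity of joint tilt between -0.03 and 0.03 rad/s); the robot touches nothing.
It fails at once if cassette 0 is drawn out of its slot without its latch having been tripped (z of cass0 in the frame of dock below 0.075 m and z of cass0 in the frame of lift0_top above 0.03 m).
It fails at once if cassette 1 is drawn out of its slot without its latch having been tripped (z of cass1 in the frame of dock below 0.075 m and z of cass1 in the frame of lift1_top above 0.03 m).
It fails at once if cassette 2 is drawn out of its slot without its latch having been tripped (z of cass2 in the frame of dock below 0.075 m and z of cass2 in the frame of lift2_top above 0.03 m).
It fails at once if cassette 3 is drawn out of its slot without its latch having been tripped (z of cass3 in the frame of dock below 0.075 m and z of cass3 in the frame of lift3_top above 0.03 m).
It fails at once if a bystander is pushed or dragged more than 50 mm (distance of any of marker_a, marker_b, bracket, sander, tape_roll, gauge from where it was at the start of the episode above 0.05 m).
Of cass0, cass1, cass2, cass3 only 3 to 4 are there at a start; the rules pass over those that are not, and their reading is None.
Of offcut_a, offcut_b only 1 to 2 are there at a start; the rules pass over those that are not, and their reading is None.
At some moment in a run one of offcut_a, offcut_b may be knocked a few centimetres aside while the robot is not near it.
Once in a run the grip may slacken for a moment while it holds something.
It also fails if it takes over 210 s, if anything falls off the work surface, if the arm or the gripper's body presses on something with over 40 N, if the wrist force passes 120 N, or if a joint passes its speed limit or range.

## Working session

There is one attempt and no reset: what is moved stays moved. The work goes in short steps, Python scripts to look and compute and a tool call to move; the robot and the scene stay as the last step left them, time stands still between calls to the robot, and variables do not carry over. Pictures are saved under pics/ and viewed, at most 14 in all, crops included, and the job is handed in when it is done.

Besides the shell and the picture viewer there is one more tool, called after "Call:" by a JSON object that holds its "api" and its "payload". servo_tool: Moves the arm, as the interface text tells. Its arguments: {"type":"object","properties":{"plan":{"type":"array","items":{"type":"number"}},"force":{"type":"number"}},"required":["plan"]}

```bash
mkdir -p pics; ls; python3 - <<'E'
from workcell import ctrl
import cv2
print(ctrl.state())
for n in ("top","scene"):
    d=ctrl.read_camera(n); cv2.imwrite(f"pics/{n}0.png",d["color"][:,:,::-1])
    print(n,d["fovy"],d["cx"],d["cy"],d["R"],d["t"])
E
```

```text
pics
{'time': 0.0, 'qpos': array([ 6.84518111e+01,  3.02896209e+00,  8.03152587e+01, -1.38939692e-03,
        9.67488044e+01, -4.02623995e+00]), 'joint_vel': array([-0.02134387, -0.0726419 ,  0.0119362 , -0.11373302, -0.04693868,
       -0.0951665 ]), 'joint_torque': array([-3.84300329e-04, -3.81667721e+01, -3.60187805e+01, -1.42262452e-04,
        6.39305523e-03, -3.09379743e-05]), 'tcp_pos': array([0.15789613, 0.50030251, 0.19133682]), 'ee_rot': array([-1.79907107e+02, -5.15497829e-03,  1.62477885e+02]), 'contact_force': array([-0.42660648, -0.25517608,  0.79243985]), 'moment': array([ 0.02448476, -0.05149516,  0.01466069]), 'gripper_force': 0.0, 'width': 0.08556111208899211}
top 55.043713082244395 256.9099275839613 194.39394183544647 [[ 0.02883809 -0.99952809  0.01058081]
 [-0.98945928 -0.03004717 -0.14165982]
 [ 0.14191089 -0.00638409 -0.98985885]] [-0.01522597  0.51068779  1.0652683 ]
scene 44.224368658134466 258.2965020809717 181.32023081268795 [[-0.71875725  0.69514593 -0.01265539]
 [ 0.60143096  0.61252105 -0.51293154]
 [-0.34881058 -0.3762846  -0.85833623]] [ 0.36566392 -0.24868004  1.64811567]
```

View pics/top0.png

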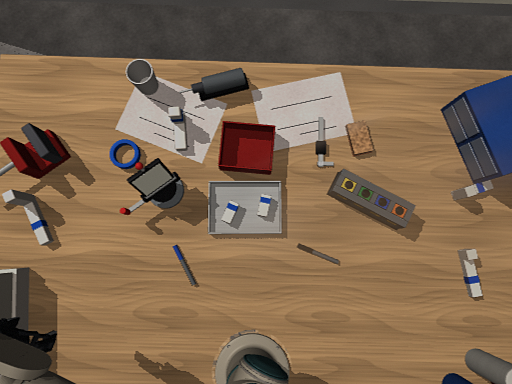

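View pics/scene0.png

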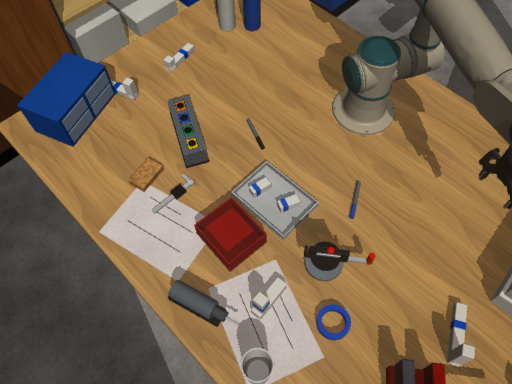

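```bash
cat > h.py <<'E'
from workcell import ctrl
import cv2, numpy as np
from scipy.spatial.transform import Rotation as Ro
def f_(d): return 192/np.tan(np.radians(d["fovy"]/2))
def ray(d,p):
    p=np.asarray(p,float); f=f_(d); v=np.array([(p[0]-d["cx"])/f,(p[1]-d["cy"])/f])
    if "hand_eye" in d:
        r=np.hypot(*v); s=np.sin(r)/r if r>1e-9 else 1
        c=np.array([v[0]*s,v[1]*s,np.cos(r)]); H=np.array(d["hand_eye"]); T=d["T"]
        M=T@H; return M[:3,3],M[:3,:3]@c
    R,t=np.array(d["R"]),np.array(d["t"]); return -R.T@t,R.T@np.append(v,1)
def onz(d,p,z):
    o,v=ray(d,p); return o+v*(z-o[2])/v[2]
def tri(d1,p1,d2,p2):
    A=np.zeros((3,3));b=np.zeros(3)
    for d,p in((d1,p1),(d2,p2)):
        o,v=ray(d,p);v=v/np.linalg.norm(v);P=np.eye(3)-np.outer(v,v);A+=P;b+=P@o
    return np.linalg.solve(A,b)
def cam(n,save=None):
    T=np.eye(4)
    if n=="wrist":
        s=ctrl.state();T[:3,:3]=Ro.from_euler("xyz",s["ee_rot"],degrees=True).as_matrix();T[:3,3]=s["tcp_pos"]
    d=ctrl.read_camera(n);d["T"]=T
    if save: cv2.imwrite(f"pics/{save}.png",d["color"][:,:,::-1])
    return d
RNG={"red":[(0,150,70),(6,255,255)],"orange":[(8,150,120),(17,255,255)],"yellow":[(22,130,110),(33,255,255)],
"green":[(45,80,40),(80,255,255)],"blue":[(105,120,60),(128,255,255)],"white":[(0,0,150),(180,40,255)]}
def blobs(d,c,roi=None,amin=15):
    h=cv2.cvtColor(d["color"],cv2.COLOR_RGB2HSV);m=cv2.inRange(h,*map(np.array,RNG[c]))
    if c=="red": m|=cv2.inRange(h,np.array((174,150,70)),np.array((180,255,255)))
    if roi: k=np.zeros_like(m);x0,y0,x1,y1=roi;k[y0:y1,x0:x1]=255;m&=k
    cs,_=cv2.findContours(m,cv2.RETR_EXTERNAL,cv2.CHAIN_APPROX_NONE)
    return sorted([c for c in cs if cv2.contourArea(c)>=amin],key=cv2.contourArea,reverse=True)
def rect(d,cnt,z):
    "min area rect of contour cast on plane z: centre, size, angle(deg) of first side"
    w=np.array([onz(d,p,z)[:2] for p in cnt.reshape(-1,2)]);(c,s,a)=cv2.minAreaRect((w*1000).astype(np.float32))
    if s[0]<s[1]: s=s[::-1];a+=90
    return np.round(c,1),np.round(s,1),round((a+90)%180-90,1)
def st():
    s=ctrl.state();print(round(s["time"],2),np.round(s["tcp_pos"]*1000,1),np.round(s["ee_rot"],2),"F",np.round(s["contact_force"],1),"w",round(s["width"]*1000,1),"g",round(s["gripper_force"],1))
    return s
E
python3 - <<'E'
from h import *
t=cam("top");s=cam("scene")
for c,z in(("red",.06),("red",.1),("white",.033),("blue",.033)):
    for k in blobs(t,c,(100,110,300,240)): print("top",c,z,cv2.boundingRect(k),rect(t,k,z),cv2.contourArea(k))
for c in("orange","blue","green","yellow"):
    for k in blobs(t,c,(320,165,420,230),8): print("top",c,cv2.boundingRect(k),rect(t,k,.072),cv2.contourArea(k))
    for k in blobs(s,c,(165,90,215,165),8): print("scene",c,cv2.boundingRect(k),rect(s,k,.072),cv2.contourArea(k))
for k in blobs(s,"red",(190,190,380,275),8): 
    print("scene red",cv2.boundingRect(k),cv2.contourArea(k),rect(s,k,.06))
a=t["color"][165:245,100:300]; b=s["color"][150:280,180:380]
cv2.imwrite("pics/c1.png",np.vstack([cv2.resize(a[:,:,::-1],None,fx=3.3,fy=3.3,interpolation=2),cv2.resize(b[:40*0+100,:][:, :,::-1],(660,330),interpolation=2)]))
E
```

```text
top red 0.06 (218, 128, 57, 43) (array([650.3,  35.2]), array([157.6, 129.6]), 86.6) 1757.5
top red 0.06 (135, 162, 8, 8) (array([582.9, 351.5]), array([21.3, 20.6]), 4.2) 37.0
top red 0.06 (120, 208, 7, 7) (array([447.2, 386.2]), array([18.2, 17.3]), 4.7) 23.0
top red 0.1 (218, 128, 57, 43) (array([639.2,  34.1]), array([151.6, 124.7]), 86.6) 1757.5
top red 0.1 (135, 162, 8, 8) (array([574.3, 338.6]), array([20.5, 19.8]), 4.2) 37.0
top red 0.1 (120, 208, 7, 7) (array([443.7, 372. ]), array([17.5, 16.6]), 4.7) 23.0
top white 0.033 (216, 187, 65, 46) (array([465.6,  25.9]), array([191. , 134.9]), -88.2) 2391.0
top white 0.033 (116, 110, 70, 46) (array([723. , 314.4]), array([223.7, 127.1]), 69.9) 1860.0
top white 0.033 (256, 110, 44, 37) (array([720.3, -58.3]), array([133.5, 115. ]), -88.1) 936.0
top white 0.033 (183, 110, 41, 32) (array([720.7, 172.6]), array([123.7,  99. ]), -88.1) 581.5
top white 0.033 (185, 140, 25, 23) (array([643.5, 185.4]), array([65.5, 53.4]), -20.3) 217.5
top white 0.033 (129, 200, 14, 11) (array([468.8, 359.3]), array([42.7, 10. ]), -52.1) 36.5
top blue 0.03
[... 518 characters left out ...]
.0
top green (358, 187, 8, 11) (array([ 523.3, -304.9]), array([27.4, 16.5]), -21.9) 18.0
top green (365, 190, 8, 11) (array([ 514. , -323.6]), array([27.9, 10.3]), -26.7) 11.0
scene green (182, 125, 12, 11) (array([ 520.8, -314.6]), array([37.4, 31.7]), 63.2) 75.5
top yellow (341, 178, 16, 14) (array([ 543. , -265.6]), array([35.1, 28.1]), 64.5) 104.0
scene yellow (186, 138, 12, 11) (array([ 543.9, -266. ]), array([37. , 30.1]), 64.7) 74.5
scene red (195, 198, 71, 73) 2834.5 (array([661.1,  44.1]), array([177.7, 149. ]), 86.5)
scene red (367, 253, 8, 11) 50.0 (array([437.9, 372.1]), array([35.3, 15.5]), 15.5)
scene red (327, 246, 8, 8) 40.0 (array([497.1, 278.8]), array([21.4, 19.5]), 41.7)
```

View pics/c1.png

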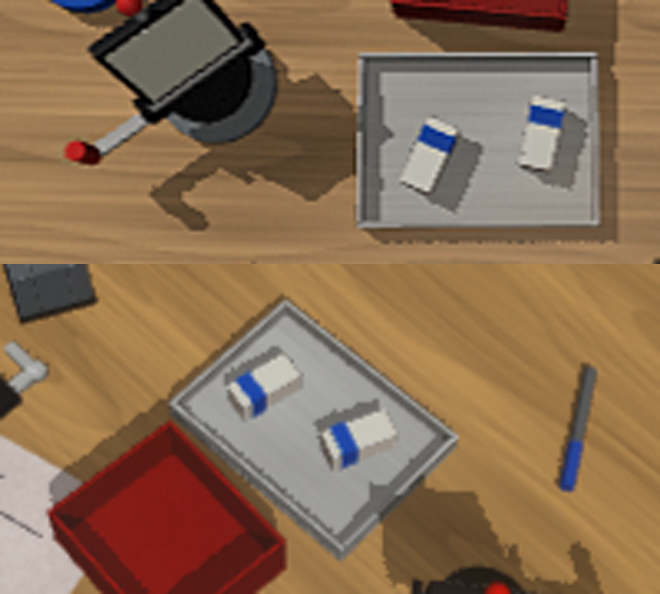

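```bash
python3 - <<'E'
from h import *
t=cam("top");s=cam("scene")
C=[np.array([100+u/3.3,165+v/3.3]) for u,v in((359,54),(597,54),(598,228),(358,229))]
P=np.array([onz(t,p,.025) for p in C]);print("tray",P.round(4),P.mean(0))
S=[np.array([180+u/3.3,150+(v-264)/3.3]) for u,v in((283,300),(458,438),(340,556),(170,404))]
print(np.array([onz(s,p,.025) for p in S]).round(4),np.mean([onz(s,p,.025) for p in S],0))
bt={c:blobs(t,"red",r,8)[0] for c,r in(("ball",(130,155,150,175)),("knob",(110,200,135,220)))}
bs={c:blobs(s,"red",r,8)[0] for c,r in(("ball",(320,240,340,260)),("knob",(360,250,380,270)))}
ctr=lambda k:(lambda m:(m["m10"]/m["m00"]+.0,m["m01"]/m["m00"]))(cv2.moments(k))
b=tri(t,ctr(bt["ball"]),s,ctr(bs["ball"]))
print("ball",b, "knob tri",tri(t,ctr(bt["knob"]),s,ctr(bs["knob"])), onz(t,ctr(bt["knob"]),.1))
# top-knob in scene: top part
k=bs["knob"].reshape(-1,2);print(k.min(0),k.max(0), bt["knob"].reshape(-1,2).min(0),bt["knob"].reshape(-1,2).max(0))
p=t["color"][165:245,100:300]
for u,v in((225,95),(222,140),(275,80)): print("foot",onz(t,(100+u/3.3,165+v/3.3),.0))
cv2.imwrite("pics/c2.png",np.hstack([cv2.resize(t["color"][150:220,110:195][:,:,::-1],None,fx=4.6,fy=4.6,interpolation=2),cv2.resize(s["color"][235:305,295:380][:,:,::-1],None,fx=4.6,fy=4.6,interpolation=2)]))
E
```

```text
tray [[ 0.548   0.1468  0.025 ]
 [ 0.5547 -0.0719  0.025 ]
 [ 0.3954 -0.076   0.025 ]
 [ 0.3882  0.1402  0.025 ]] [0.47159208 0.03478017 0.025     ]
[[ 0.4025 -0.075   0.025 ]
 [ 0.3941  0.146   0.025 ]
 [ 0.5559  0.1527  0.025 ]
 [ 0.5591 -0.0662  0.025 ]] [0.47789087 0.03938248 0.025     ]
ball [0.55328096 0.30631661 0.20030285] knob tri [0.44752065 0.3766292  0.08672055] [0.4450998  0.37347897 0.1       ]
[367 253] [374 263] [120 208] [126 214]
foot [0.50972271 0.27310771 0.        ]
foot [0.46745134 0.27323158 0.        ]
foot [0.52530889 0.22733087 0.        ]
```

View pics/c2.png

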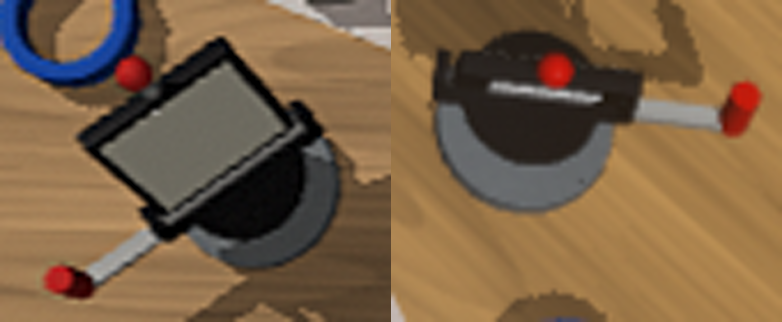

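Call:
{"api": "servo_tool", "payload": {"plan": [0, 0, 0, -3, -2.57, -0.64, 8.5, 0, 0, 0, -3, -2.57, -0.64, 8.5, 0, 0, 0, -3, -2.57, -0.64, 8.5, 0, 0, 0, -3, -2.57, -0.64, 8.5, 0, 0, 0, -3, -2.57, -0.64, 8.5, 0, 0, 0, -3, -2.57, -0.64, 8.5, 0, 0, 0, -3, -2.57, -0.64, 8.5, 0, 0, 0, -3, -2.57, -0.64, 8.5, 0, 0, 0, -3, -2.57, -0.64, 8.5, 0, 0, 0, -3, -2.57, -0.64, 8.5, 0, 0, 0, -3, -2.57, -0.64, 8.5, 0, 0, 0, -3, -2.57, -0.64, 8.5, 0, 0, 0, -3, -2.57, -0.64, 8.5, 0, 0, 0, -3, -2.57, -0.64, 8.5, 0, 0, 0, 0, 0, 0, 8.5, 0, 0, 0, 0, 0, 0, 8.5], "force": 30}}

```text
time: 2.3
tcp_pos: [0.45, 0.0314, 0.2816]
ee_rot: [180.0, -0.0, 162.5]
contact_force: [-0.3, 0.3, 0.4]
width: 0.0848
gripper_force: 0.0
```

```bash
cat >> h.py <<'E'
def go(x,y,z,yaw=None):
    "total tool-frame shift (cm) with the present yaw, then wz (rad) to reach yaw"
    s=ctrl.state();R=Ro.from_euler("xyz",s["ee_rot"],degrees=True).as_matrix()
    d=R.T@(np.array([x,y,z])-s["tcp_pos"])*100
    print("shift",d.round(2),"wz",None if yaw is None else round(np.radians((s["ee_rot"][2]-yaw+180)%360-180),3))
E
python3 - <<'E'
from h import *
st();w=cam("wrist","w1")
for k in blobs(w,"blue",None,15): print(cv2.boundingRect(k),rect(w,k,.033))
s=cam("scene");print("foot",onz(s,(324,262),.02))
E
```

```text
2.3 [450.   31.4 281.6] [ 1.7999e+02 -3.0000e-02  1.6247e+02] F [-0.3  0.3  0.4] w 84.8 g 0.0
(0, 337, 18, 38) (array([ 810.5, -933.1]), array([259.6,  70.2]), -52.3)
(48, 247, 17, 18) (array([ 508.9, -402.5]), array([40.6, 34.4]), 63.4)
(345, 37, 24, 24) (array([336.3, 223.4]), array([43.2, 10.8]), 30.7)
(278, 157, 21, 11) (array([473.5,  74.2]), array([31.1, 13.6]), 68.0)
(221, 191, 21, 11) (array([497.7, -22.9]), array([31.5, 13. ]), 79.4)
(410, 269, 18, 16) (array([752.8, 259.9]), array([39.4, 22. ]), -69.7)
(472, 198, 16, 15) (array([658.1, 416. ]), array([43.3, 15.4]), -61.9)
(0, 292, 12, 14) (array([ 576.8, -677.7]), array([97.7,  9.5]), -72.5)
foot [0.52287464 0.28338162 0.02      ]
```

View pics/w1.png

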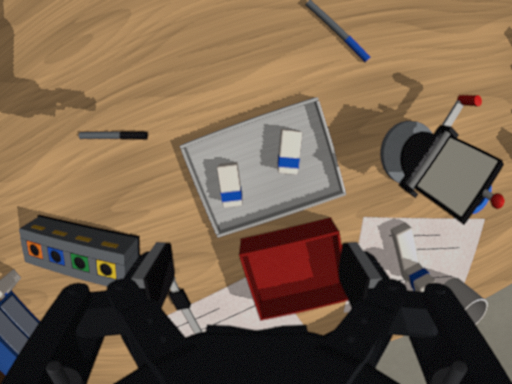

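```bash
python3 - <<'E'
from h import *
w=cam("wrist")
g=w["color"].astype(int)
m=((g.min(2)>205)).astype(np.uint8)*255
bl=cv2.inRange(cv2.cvtColor(w["color"],cv2.COLOR_RGB2HSV),*map(np.array,RNG["blue"]))
m|=bl; m=cv2.morphologyEx(m,cv2.MORPH_CLOSE,np.ones((3,3)))
k=np.zeros_like(m);k[110:225,190:340]=255;m&=k
for c in cv2.findContours(m,0,1)[0]:
    if cv2.contourArea(c)>150: print(cv2.boundingRect(c),rect(w,c,.033))
print(onz(w,(291,150),.033),onz(w,(229.5,184),.033))
b=[(240,243),(329,220),(349,300),(262,318)]
print("tray",[onz(w,p,.025).round(3) for p in((181,148),(318,99),(344,191),(218,236))])
print("bin",[onz(w,p,.06).round(3) for p in b])
E
```

```text
(278, 157, 21, 11) (array([473.7,  74.4]), array([30.8, 13.6]), 67.8)
[0.45720388 0.08404426 0.033     ] [ 0.47923781 -0.01851257  0.033     ]
tray [array([ 0.405, -0.073,  0.025]), array([0.396, 0.145, 0.025]), array([0.546, 0.149, 0.025]), array([ 0.558, -0.067,  0.025])]
bin [array([ 0.565, -0.029,  0.06 ]), array([0.57 , 0.109, 0.06 ]), array([0.731, 0.114, 0.06 ]), array([ 0.717, -0.041,  0.06 ])]
```

Call:
{"api": "servo_tool", "payload": {"plan": [0, 0, 0, 0.38, 2.53, 4, 5.5, 0, 0, 0, 0.38, 2.53, 4, 5.5, 0, 0, 0.061, 0, 0, 4, 5.5, 0, 0, 0, 0, 0, 4, 5.5, 0, 0, 0, 0, 0, 4, 5.5, 0, 0, 0, 0, 0, 2.4, 5.5, 0, 0, 0, 0, 0, 2.4, 5.5, 0, 0, 0, 0, 0, 2.4, 5.5, 0, 0, 0, 0, 0, 0, 5.5, 0, 0, 0, 0, 0, 0, 1, 0, 0, 0, 0, 0, 0, 1, 0, 0, 0, 0, 0, 0, 1, 0, 0, 0, 0, 0, 0, 1, 0, 0, 0, 0, 0, 0, 1, 0, 0, 0, 0, 0, -3, 1, 0, 0, 0, 0, 0, -4, 1, 0, 0, 0, 0, 0, -4, 1, 0, 0, 0, 0, 0, -2, 1, 0, 0, 0, 0, 0, 0, 1], "force": 40}}

```text
time: 4.82
tcp_pos: [0.4591, 0.0818, 0.1413]
ee_rot: [179.9, 0.2, 159.0]
contact_force: [0.7, -0.0, -0.1]
width: 0.0096
gripper_force: 0.0
```

```bash
python3 - <<'E'
from h import *
st();go(.647,.037,.14)
w=cam("wrist","w2")
for k in blobs(w,"blue",None,15): print(cv2.boundingRect(k),rect(w,k,.033))
E
```

```text
4.83 [459.1  81.8 141.3] [1.7991e+02 1.7000e-01 1.5898e+02] F [ 0.7 -0.  -0.1] w 9.6 g 0.0
shift [-19.14   2.56   0.19] wz None
(326, 4, 39, 34) (array([338.8, 223.7]), array([43. , 11.8]), 30.5)
(240, 187, 29, 14) (array([473.5,  75. ]), array([28.8, 13.9]), 69.0)
(166, 228, 32, 23) (array([497.7, -18.9]), array([40.9, 19.8]), -86.4)
(435, 313, 17, 11) (array([763.2, 273.4]), array([35., 17.]), 35.0)
(0, 304, 11, 16) (array([ 519.7, -423.1]), array([36.3, 18. ]), -29.6)
(6, 365, 14, 19) (array([ 692.8, -626.3]), array([140.3,  23.7]), -62.2)
```

View pics/w2.png

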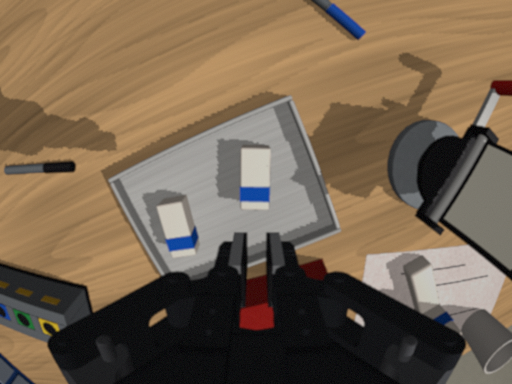

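Call:
{"api": "servo_tool", "payload": {"plan": [0, 0, 0, 0, 0, 0, 5.5, 0, 0, 0, 0, 0, 0, 5.5, 0, 0, 0, 0, 0, 0, 5.5, 0, 0, 0, 0, 0, 0, 5.5, 0, 0, 0, 0, 0, 3, 5.5, 0, 0, 0, 0, 0, 3, 5.5, 0, 0, 0, 0, 0, 3, 5.5, 0, 0, 0, 0, 0, 2.2, 5.5, 0, 0, 0, 0, 0, 2.1, 5.5, 0, 0, 0, 0, 0, 0, 5.5]}}

```text
time: 6.12
tcp_pos: [0.4569, 0.0816, 0.0053]
ee_rot: [-179.9, -0.2, 159.0]
contact_force: [-0.4, 0.8, 0.3]
width: 0.0551
gripper_force: 0.0
```

Call:
{"api": "servo_tool", "payload": {"plan": [0, 0, 0, 0, 0, 0, 1, 0, 0, 0, 0, 0, 0, 1, 0, 0, 0, 0, 0, 0, 1, 0, 0, 0, 0, 0, 0, 1, 0, 0, 0, 0, 0, 0, 1, 0, 0, 0, 0, 0, 0, 1, 0, 0, 0, 0, 0, 0, 1], "force": 40}}

```text
time: 7.0
tcp_pos: [0.4582, 0.0817, 0.0068]
ee_rot: [180.0, -0.0, 159.0]
contact_force: [0.4, 0.1, 0.3]
width: 0.0099
gripper_force: 0.0
```

```bash
python3 - <<'E'
from h import *
st();w=cam("wrist","w3");s=cam("scene");t=cam("top")
a=cv2.resize(s["color"][160:250,220:340],(480,360));b=cv2.resize(w["color"],(480,360));
cv2.imwrite("pics/c3.png",np.vstack([np.hstack([a,cv2.resize(t["color"][160:250,180:300],(320,240)) if 0 else cv2.resize(t["color"][170:245,200:290],(320,360))])])[:,:,::-1])
E
```

```text
7.0 [458.2  81.7   6.8] [ 1.8000e+02 -1.0000e-02  1.5898e+02] F [0.4 0.1 0.3] w 9.9 g 0.0
```

View pics/w3.png

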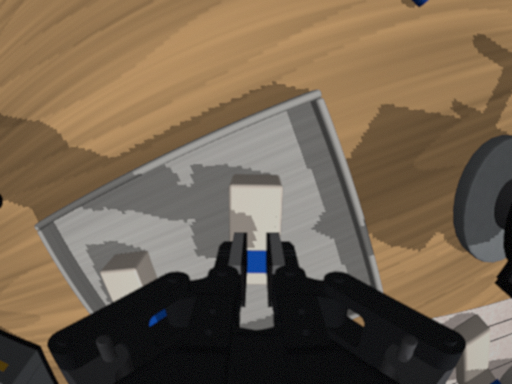

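View pics/c3.png

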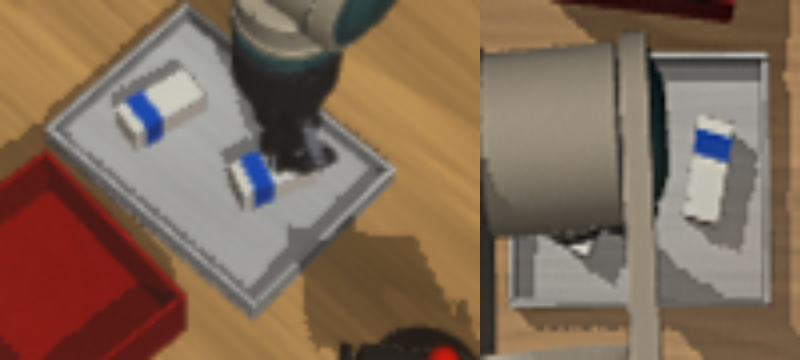

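```bash
cat >> h.py <<'E'
def proj(d,X):
    "world point -> pixel"
    if "hand_eye" in d:
        c=np.linalg.inv(d["T"]@np.array(d["hand_eye"]))@np.append(X,1);r=np.hypot(c[0],c[1]);th=np.arctan2(r,c[2])
        return np.array([d["cx"],d["cy"]])+f_(d)*th*c[:2]/r
    c=np.array(d["R"])@X+np.array(d["t"]);return np.array([d["cx"],d["cy"]])+f_(d)*c[:2]/c[2]
E
python3 - <<'E'
from h import *
w=cam("wrist");s=cam("scene");st()
print(np.array(w["hand_eye"]).round(3))
for p in((0,0,0),(0,.005,0),(0,-.005,0),(0,0,-.02)):
    X=(w["T"]@np.append(p,1))[:3];q=proj(s,X);print(p,X.round(3),proj(w,X).round(1),((q-[220,160])*4).round(0))
E
```

```text
7.25 [458.2  81.7   6.8] [180.    -0.   158.98] F [0.1 0.7 0.8] w 9.8 g 0.0
[[ 0.    -0.957 -0.289  0.073]
 [ 1.     0.     0.     0.001]
 [-0.    -0.289  0.957 -0.182]
 [ 0.     0.     0.     1.   ]]
(0, 0, 0) [0.458 0.082 0.007] [254.9 218.8] [274. 181.]
(0, 0.005, 0) [0.46  0.086 0.007] [262.5 218.8] [277. 186.]
(0, -0.005, 0) [0.456 0.077 0.007] [247.3 218.8] [272. 176.]
(0, 0, -0.02) [0.458 0.082 0.027] [254.8 231.2] [275. 169.]
```

```bash
python3 - <<'E'
from h import *
w=cam("wrist");s=cam("scene")
a=cv2.resize(w["color"][170:300,200:320],(480,520),interpolation=0);b=cv2.resize(s["color"][160:225,270:310],(320,520),interpolation=0)
cv2.imwrite("pics/c4.png",np.hstack([a,b])[:,:,::-1])
E
```

```text
(no output)
```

View pics/c4.png

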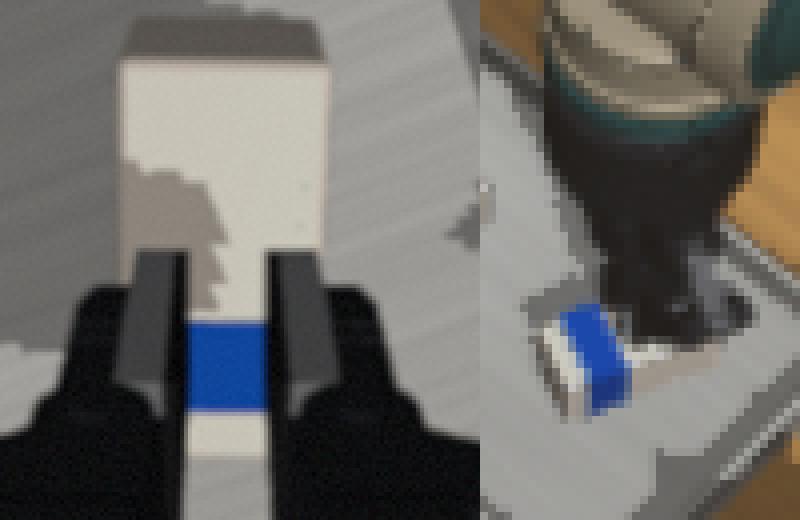

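```bash
python3 - <<'E'
from h import *
w=cam("wrist");st();print(ctrl.state()["qpos"])
for z in(.033,.02,.01,.0,-.01,-.02): print(z,np.linalg.norm(onz(w,(230,185),z)-onz(w,(281.7,185),z)),np.linalg.norm(onz(w,(256,185),z)-onz(w,(256,284),z)),onz(w,(256,184),z),onz(w,(257,261),z))
s=cam("scene");q=w["T"]
print(w["cx"],w["cy"],w["fovy"])
E
```

```text
7.4 [458.3  81.7   6.8] [179.99   0.   158.99] F [0.2 0.  0.4] w 10.1 g 0.0
[ 5.55616498e+00  2.13534159e+00  1.03084279e+02  5.50271627e-03
  7.47739334e+01 -6.34308273e+01]
0.033 0.028194041570054614 0.06401257863080247 [0.42973939 0.09338171 0.033     ] [0.47451653 0.07683244 0.033     ]
0.02 0.030542551992565774 0.06934470555246834 [0.43299981 0.09212427 0.02      ] [0.4815068  0.07419648 0.02      ]
0.01 0.032349098471420486 0.07344634164605746 [0.43550783 0.09115701 0.01      ] [0.48688393 0.07216882 0.01      ]
0.0 0.03415564495027522 0.07754797773964657 [0.43801584 0.09018975 0.        ] [0.49226106 0.07014116 0.        ]
-0.01 0.035962191429129965 0.08164961383323563 [ 0.44052385  0.0892225  -0.01      ] [ 0.49763819  0.0681135  -0.01      ]
-0.02 0.0377687379079847 0.08575124992682484 [ 0.44303187  0.08825524 -0.02      ] [ 0.50301532  0.06608583 -0.02      ]
256.22879934036774 192.98260379174457 65.70646984690485
```

Call:
{"api": "servo_tool", "payload": {"plan": [0, 0, 0, 0, 0, 0, 5.5, 0, 0, 0, 0, 0, 0, 5.5, 0, 0, 0, 0, 0, 0, 5.5, 0, 0, 0, 0, 0, 0, 5.5, 0, 0, 0, 0, 0, 0, 5.5, 0, 0, 0, 0, 0, 0.3, 5.5, 0, 0, 0, 0, 0, 0.3, 5.5, 0, 0, 0, 0, 0, 0, 5.5]}}

```text
time: 8.45
tcp_pos: [0.4579, 0.0816, 0.0003]
ee_rot: [-180.0, -0.0, 159.0]
contact_force: [-0.1, -0.7, 0.5]
width: 0.0553
gripper_force: 0.0
```

```bash
python3 - <<'E'
from h import *
st();w=cam("wrist");s=cam("scene")
a=cv2.resize(w["color"][170:300,180:340],(640,520),interpolation=0);b=cv2.resize(s["color"][160:225,270:290],(160,520),interpolation=0)
cv2.imwrite("pics/c5.png",np.hstack([a,b])[:,:,::-1])
E
```

```text
8.45 [4.579e+02 8.160e+01 3.000e-01] [-1.7998e+02 -4.0000e-02  1.5899e+02] F [-0.1 -0.7  0.5] w 55.3 g 0.0
```

View pics/c5.png

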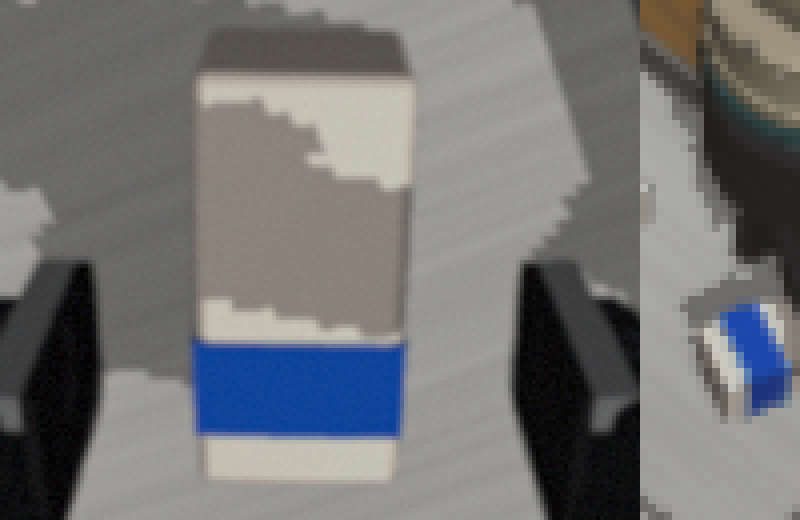

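Call:
{"api": "servo_tool", "payload": {"plan": [0, 0, 0, 0, 0, 0.7, 5.5, 0, 0, 0, 0, 0, 0.7, 5.5, 0, 0, 0, 0, 0, 0.7, 5.5, 0, 0, 0, 0, 0, 0.5, 5.5, 0, 0, 0, 0, 0, 0, 5.5]}}

```text
time: 9.18
tcp_pos: [0.4578, 0.0816, -0.0257]
ee_rot: [-180.0, -0.1, 159.0]
contact_force: [0.8, 0.3, 0.0]
width: 0.0552
gripper_force: 0.0
```

Call:
{"api": "servo_tool", "payload": {"plan": [0, 0, 0, 0, 0, 0.3, 5.5, 0, 0, 0, 0, 0, 0.3, 5.5, 0, 0, 0, 0, 0, 0, 5.5, 0, 0, 0, 0, 0, 0, 1, 0, 0, 0, 0, 0, 0, 1, 0, 0, 0, 0, 0, 0, 1, 0, 0, 0, 0, 0, 0, 1, 0, 0, 0, 0, 0, 0, 1, 0, 0, 0, 0, 0, 0, 1], "force": 40}}

```text
time: 10.3
tcp_pos: [0.4585, 0.0817, -0.0309]
ee_rot: [180.0, 0.0, 159.0]
contact_force: [-0.0, -0.5, 3.6]
width: 0.0291
gripper_force: 41.1
```

Call:
{"api": "servo_tool", "payload": {"plan": [0, 0, 0, 0, 0, -2, 1, 0, 0, 0, 0, 0, -3, 1, 0, 0, 0, 0, 0, -3.5, 1, 0, 0, 0, 0, 0, -3.5, 1, 0, 0, 0, -3.64, 1.04, 0, 1, 0, 0, 0, -3.64, 1.04, 0, 1, 0, 0, 0, -3.64, 1.04, 0, 1, 0, 0, 0, -3.64, 1.04, 0, 1, 0, 0, 0, -3.64, 1.04, 0, 1, 0, 0, 0, 0, 0, 0, 1]}}

```text
time: 11.55
tcp_pos: [0.6473, 0.0645, 0.0863]
ee_rot: [-179.9, -0.2, 158.9]
contact_force: [-0.4, -0.8, -0.8]
width: 0.0291
gripper_force: 40.7
```

```bash
python3 - <<'E'
from h import *
st();w=cam("wrist","w6")
for k in blobs(w,"red",None,500): print("red",cv2.boundingRect(k),rect(w,k,.06))
for k in blobs(w,"blue",None,15): print(cv2.boundingRect(k),rect(w,k,.033))
E
```

```text
11.55 [647.3  64.5  86.3] [-1.7993e+02 -1.7000e-01  1.5894e+02] F [-0.4 -0.8 -0.8] w 29.1 g 40.7
red (106, 110, 236, 170) (array([656. ,  36.6]), array([158.5, 141. ]), 86.6)
(224, 286, 65, 25) (array([745.8,  27.1]), array([62.6, 29.9]), 69.0)
(82, 61, 43, 26) (array([498.9, -18.3]), array([42.5, 17.3]), 72.5)
(456, 203, 37, 48) (array([757.4, 263.4]), array([52.3, 46.5]), -41.9)
(500, 41, 12, 57) (array([612.1, 351.1]), array([62.1, 19.5]), -22.2)
```

View pics/w6.png

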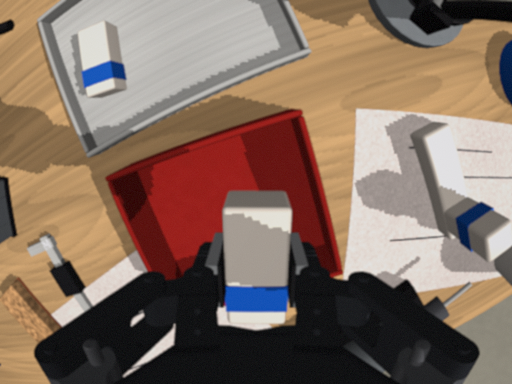

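Call:
{"api": "servo_tool", "payload": {"plan": [0, 0, 0, 0, 0, 3.5, 1, 0, 0, 0, 0, 0, 3.5, 1, 0, 0, 0, 0, 0, 3, 1, 0, 0, 0, 0, 0, 0, 1, 0, 0, 0, 0, 0, 0, 4.5, 0, 0, 0, 0, 0, 0, 4.5, 0, 0, 0, 0, 0, 0, 4.5, 0, 0, 0, 0, 0, -3, 4.5, 0, 0, 0, 0, 0, -3.5, 4.5, 0, 0, 0, 0, 0, -3.5, 5.5, 0, 0, 0, 2.52, -2.77, 0, 5.5, 0, 0, 0, 2.52, -2.77, 0, 5.5, 0, 0, 0, 2.52, -2.77, 0, 5.5, 0, 0, 0, 2.52, -2.77, 0, 5.5, 0, 0, 0, 2.52, -2.77, 0, 5.5, 0, 0, -0.0925, 0, 0, 0, 5.5, 0, 0, -0.0925, 0, 0, 0, 5.5, 0, 0, 0, 0, 0, 0, 5.5]}}

```text
time: 13.85
tcp_pos: [0.4797, -0.0192, 0.0894]
ee_rot: [180.0, 0.1, 169.5]
contact_force: [-0.1, 0.2, -0.4]
width: 0.0549
gripper_force: 0.0
```

```bash
python3 - <<'E'
from h import *
st();w=cam("wrist","w7")
for k in blobs(w,"blue",None,15): print(cv2.boundingRect(k),rect(w,k,.033))
t=cam("top")
for k in blobs(t,"blue",(200,110,300,240),15): print("top",cv2.boundingRect(k),rect(t,k,.033))
go(.48,-.0195,-.027,169.5)
E
```

```text
13.85 [479.7 -19.2  89.4] [1.7999e+02 7.0000e-02 1.6953e+02] F [-0.1  0.2 -0.4] w 54.9 g 0.0
(237, 206, 35, 17) (array([497.3, -23.8]), array([29.4, 14.7]), 80.5)
(453, 0, 29, 36) (array([341.8, 212.9]), array([41.8, 11.8]), 29.9)
(476, 331, 23, 16) (array([770.1, 284.8]), array([55.6, 27.6]), 39.8)
(353, 330, 14, 10) (array([666.1,  65.6]), array([17.1, 13.4]), 65.3)
top (234, 142, 12, 9) (array([659.7,  57.8]), array([31.7, 15.3]), 66.2)
shift [-0.04 -0.03 11.61] wz -0.0
```

Call:
{"api": "servo_tool", "payload": {"plan": [0, 0, 0, 0, 0, 3.5, 5.5, 0, 0, 0, 0, 0, 3.5, 5.5, 0, 0, 0, 0, 0, 3, 5.5, 0, 0, 0, 0, 0, 1.5, 5.5, 0, 0, 0, 0, 0, 0, 1, 0, 0, 0, 0, 0, 0, 1, 0, 0, 0, 0, 0, 0, 1, 0, 0, 0, 0, 0, 0, 1, 0, 0, 0, 0, 0, 0, 1, 0, 0, 0, 0, 0, -2, 1, 0, 0, 0, 0, 0, -3, 1, 0, 0, 0, 0, 0, -3.5, 1, 0, 0, 0, 0, 0, -3.5, 1, 0, 0, 0, -3.25, 1.1, 0, 1, 0, 0, 0, -3.25, 1.1, 0, 1, 0, 0, 0, -3.25, 1.1, 0, 1, 0, 0, 0, -3.25, 1.1, 0, 1, 0, 0, 0, -3.25, 1.1, 0, 1, 0, 0, 0, 0, 0, 0, 1]}}

```text
time: 16.32
tcp_pos: [0.6499, 0.0059, 0.0921]
ee_rot: [-180.0, -0.1, 169.6]
contact_force: [-1.7, -0.4, -0.3]
width: 0.0289
gripper_force: 46.5
```

Call:
{"api": "servo_tool", "payload": {"plan": [0, 0, 0, 0, 0, 3.5, 1, 0, 0, 0, 0, 0, 3.5, 1, 0, 0, 0, 0, 0, 2, 1, 0, 0, 0, 0, 0, 0, 1, 0, 0, 0, 0, 0, 0, 4.2, 0, 0, 0, 0, 0, 0, 4.2, 0, 0, 0, 0, 0, 0, 4.2, 0, 0, 0, 0, 0, -4, 4.2, 0, 0, 0, 0, 0, -5, 4.2, 0, 0, 0, 0, 0, -5, 4.2, 0, 0, 0, 0, 0, 0, 0]}}

```text
time: 17.7
tcp_pos: [0.6518, 0.0054, 0.1506]
ee_rot: [179.9, 0.6, 169.6]
contact_force: [0.8, -0.3, 0.9]
width: 0.0248
gripper_force: 0.0
```

Call:
{"api": "servo_tool", "payload": {"plan": [0, 0, 0, 0.84, -3.9, 0, 0, 0, 0, 0, 0.84, -3.9, 0, 0, 0, 0, 0, 0.84, -3.9, 0, 0, 0, 0, 0, 0.84, -3.9, 0, 0, 0, 0, 0, 0.84, -3.9, 0, 0, 0, 0, 0, 0.84, -3.9, 0, 0, 0, 0, 0, 0.84, -3.9, 0, 0, 0, 0, 0, 0.84, -3.9, 0, 0, 0, 0, 0, 0.84, -3.9, 0, 0, 0, 0, 0, 0.84, -3.9, 0, 0, 0, 0, 0.136, 0, 0, 0, 0, 0, 0, 0.136, 0, 0, 0, 0, 0, 0, 0, 0, 0, 0, 0]}}

```text
time: 19.32
tcp_pos: [0.4959, -0.3628, 0.1431]
ee_rot: [180.0, -0.1, 154.1]
contact_force: [-1.3, -0.5, 0.2]
width: -0.0
gripper_force: 0.0
```

```bash
python3 - <<'E'
from h import *
st();w=cam("wrist","w8");t=cam("top")
for c in("orange","blue","green","yellow"):
    for k in blobs(w,c,None,30): print(c,cv2.boundingRect(k),rect(w,k,.072),cv2.contourArea(k))
for k in blobs(t,"blue",(200,110,300,240),12): print("top",cv2.boundingRect(k),rect(t,k,.033))
for k in blobs(t,"blue",(320,165,420,230),8): print("top",cv2.boundingRect(k),rect(t,k,.072))
E
```

```text
19.32 [ 495.9 -362.8  143.1] [ 1.7998e+02 -5.0000e-02  1.5406e+02] F [-1.3 -0.5  0.2] w -0.0 g 0.0
orange (177, 174, 41, 33) (array([ 473.9, -410.2]), array([36.8, 30.1]), 63.6) 1229.0
blue (236, 173, 42, 34) (array([ 497. , -361.7]), array([36.5, 30.5]), 64.1) 1323.5
blue (42, 357, 35, 27) (array([ 651.9, -809.9]), array([140.9,  48.4]), -68.8) 452.5
blue (0, 119, 7, 18) (array([ 306.6, -585.3]), array([19.6, 11.5]), -34.4) 56.5
green (296, 173, 42, 34) (array([ 520.4, -313.1]), array([37.4, 31.1]), 63.7) 1289.5
yellow (353, 174, 39, 33) (array([ 544.5, -264.7]), array([37.2, 31.1]), 63.4) 1082.0
top (233, 142, 11, 8) (array([661.8,  62.1]), array([31. , 15.9]), 74.0)
top (245, 138, 11, 7) (array([676.2,  25.7]), array([31.2, 14.5]), 77.4)
```

Call:
{"api": "servo_tool", "payload": {"plan": [0, 0, 0, -0.06, 0.12, 3, 0, 0, 0, 0, 0, 0, 3, 0, 0, 0, 0, 0, 0, 2.2, 0, 0, 0, 0, 0, 0, 0.5, 0, 0, 0, 0, 0, 0, 0, 0, 0, 0, 0, 0, 0, 0, 0]}}

```text
time: 20.18
tcp_pos: [0.4978, -0.3625, 0.0583]
ee_rot: [-180.0, 0.1, 154.0]
contact_force: [0.0, 0.4, -0.2]
width: -0.0001
gripper_force: 0.0
```

Call:
{"api": "servo_tool", "payload": {"plan": [0, 0, 0, 0, 0, 0.3, 0, 0, 0, 0, 0, 0, 0.3, 0, 0, 0, 0, 0, 0, 0, 0, 0, 0, 0, 0, 0, 0, 0]}}

```text
time: 20.68
tcp_pos: [0.4972, -0.362, 0.0508]
ee_rot: [180.0, -0.0, 154.0]
contact_force: [0.4, -0.8, 0.0]
width: 0.0002
gripper_force: 0.0
```

Call:
{"api": "servo_tool", "payload": {"plan": [0, 0, 0, 0, 0, 0.2, 0, 0, 0, 0, 0, 0, 0.2, 0, 0, 0, 0, 0, 0, 0, 0, 0, 0, 0, 0, 0, 0, 0]}}

```text
time: 21.18
tcp_pos: [0.4972, -0.362, 0.0468]
ee_rot: [180.0, 0.0, 154.0]
contact_force: [1.0, -0.4, 0.3]
width: -0.0003
gripper_force: 0.0
```

Call:
{"api": "servo_tool", "payload": {"plan": [0, 0, 0, 0, 0, 0.2, 0, 0, 0, 0, 0, 0, 0.2, 0, 0, 0, 0, 0, 0, 0, 0, 0, 0, 0, 0, 0, 0, 0]}}

```text
time: 21.68
tcp_pos: [0.4972, -0.362, 0.0428]
ee_rot: [180.0, 0.0, 154.0]
contact_force: [0.8, -0.8, -0.0]
width: -0.0001
gripper_force: 0.0
```

Call:
{"api": "servo_tool", "payload": {"plan": [0, 0, 0, 0, 0, 0.2, 0, 0, 0, 0, 0, 0, 0.2, 0, 0, 0, 0, 0, 0, 0, 0, 0, 0, 0, 0, 0, 0, 0]}}

```text
time: 22.18
tcp_pos: [0.4972, -0.362, 0.0388]
ee_rot: [180.0, -0.0, 154.0]
contact_force: [-0.6, -0.3, 1.0]
width: 0.0001
gripper_force: 0.0
```

Call:
{"api": "servo_tool", "payload": {"plan": [0, 0, 0, 0, 0, 0.2, 0, 0, 0, 0, 0, 0, 0.2, 0, 0, 0, 0, 0, 0, 0, 0, 0, 0, 0, 0, 0, 0, 0]}}

```text
time: 22.68
tcp_pos: [0.4974, -0.3622, 0.0356]
ee_rot: [-180.0, 0.1, 154.0]
contact_force: [-1.4, 0.9, 4.8]
width: -0.0003
gripper_force: 2.8
```

Call:
{"api": "servo_tool", "payload": {"plan": [0, 0, 0, 0, 0, 0.2, 0, 0, 0, 0, 0, 0, 0.2, 0, 0, 0, 0, 0, 0, 0, 0, 0, 0, 0, 0, 0, 0, 0]}}

```text
time: 23.18
tcp_pos: [0.4974, -0.3622, 0.0314]
ee_rot: [-180.0, 0.1, 154.0]
contact_force: [-2.8, 1.0, 4.7]
width: -0.0
gripper_force: 2.6
```

Call:
{"api": "servo_tool", "payload": {"plan": [0, 0, 0, 0, 0, 0.15, 0, 0, 0, 0, 0, 0, 0.1, 0, 0, 0, 0, 0, 0, 0, 0, 0, 0, 0, 0, 0, 0, 0]}}

```text
time: 23.68
tcp_pos: [0.4975, -0.3622, 0.029]
ee_rot: [-180.0, 0.1, 154.0]
contact_force: [-0.7, 0.2, 5.2]
width: 0.0
gripper_force: 2.6
```

Call:
{"api": "servo_tool", "payload": {"plan": [0, 0, 0, 0, 0, -0.5, 0, 0, 0, 0, 0, 0, -1, 0, 0, 0, 0, 0, 0, -2, 0, 0, 0, 0, 0, 0, -3, 0, 0, 0, 0, 0, 0, -3, 0, 0, 0, 0, 0, 0, 0, 0]}}

```text
time: 24.42
tcp_pos: [0.4984, -0.363, 0.1274]
ee_rot: [-179.9, 0.4, 154.0]
contact_force: [0.3, 0.3, 0.2]
width: -0.0001
gripper_force: 0.0
```

```bash
python3 - <<'E'
from h import *
st();w=cam("wrist","w9")
for k in blobs(w,"blue",None,300): print(cv2.boundingRect(k),rect(w,k,.072),rect(w,k,.096))
go(.4735,-.4105,.042,153.8)
E
```

```text
24.43 [ 498.4 -363.   127.4] [-179.92    0.35  154.  ] F [0.3 0.3 0.2] w -0.1 g 0.0
(232, 173, 48, 47) (array([ 500.7, -363.7]), array([40.6, 39.9]), -25.9) (array([ 493.8, -360.2]), array([36.5, 35.9]), -25.9)
(40, 356, 35, 28) (array([ 642. , -788.5]), array([144.7,  45.1]), -68.8) (array([ 620.8, -742. ]), array([130. ,  40.6]), -68.8)
shift [ 0.09 -5.38  8.3 ] wz 0.004
```

Call:
{"api": "servo_tool", "payload": {"plan": [0, 0, 0, 0.05, -2.69, 0, 0, 0, 0, 0, 0.05, -2.69, 0, 0, 0, 0, 0, 0, 0, 0, 0, 0, 0, 0, 0, 0, 4, 0, 0, 0, 0, 0, 0, 4, 0, 0, 0, 0, 0, 0, 0.7, 0, 0, 0, 0, 0, 0, 0.3, 0, 0, 0, 0, 0, 0, 0.3, 0, 0, 0, 0, 0, 0, 0.3, 0, 0, 0, 0, 0, 0, 0.1, 0, 0, 0, 0, 0, 0, 0, 0, 0, 0, 0, 0, 0, 0, 0]}}

```text
time: 25.98
tcp_pos: [0.4734, -0.41, 0.0287]
ee_rot: [-180.0, 0.1, 154.0]
contact_force: [-2.7, 2.8, 6.5]
width: -0.0004
gripper_force: 2.9
```

Call:
{"api": "servo_tool", "payload": {"plan": [0, 0, 0, 0, 0, -0.5, 0, 0, 0, 0, 0, 0, -1, 0, 0, 0, 0, 0, 0, -2.2, 0, 0, 0, 0, 0, 0, -3, 0, 0, 0, 0, 0, 0, -3, 0, 0, 0, 0, 0, 0, 0, 0]}}

```text
time: 26.72
tcp_pos: [0.4739, -0.4113, 0.127]
ee_rot: [-179.9, 0.4, 154.0]
contact_force: [-0.1, -0.3, 0.0]
width: 0.0
gripper_force: 0.0
```

```bash
python3 - <<'E'
from h import *
st();w=cam("wrist")
for c in("orange","green"):
  for k in blobs(w,c,None,300): print(c,cv2.boundingRect(k),rect(w,k,.072),rect(w,k,.096))
go(.5205,-.3135,.0295,153.8)
E
```

```text
26.73 [ 473.9 -411.3  127. ] [-179.88    0.35  153.99] F [-0.1 -0.3  0. ] w 0.0 g 0.0
orange (233, 182, 48, 39) (array([ 480. , -413.2]), array([39.6, 33.4]), 62.4) (array([ 472.7, -409.6]), array([35.6, 30. ]), 62.4)
green (358, 176, 41, 35) (array([ 520.9, -313.2]), array([37.3, 31.6]), 64.9) (array([ 509.4, -319.8]), array([33.5, 28.4]), 64.9)
shift [ 0.02 10.8   9.5 ] wz 0.003
```

Call:
{"api": "servo_tool", "payload": {"plan": [0, 0, 0, 0, 3.6, 0, 0, 0, 0, 0, 0, 3.6, 0, 0, 0, 0, 0, 0, 3.6, 0, 0, 0, 0, 0, 0, 0, 0, 0, 0, 0, 0, 0, 0, 4, 0, 0, 0, 0, 0, 0, 4, 0, 0, 0, 0, 0, 0, 0.7, 0, 0, 0, 0, 0, 0, 0.3, 0, 0, 0, 0, 0, 0, 0.3, 0, 0, 0, 0, 0, 0, 0.3, 0, 0, 0, 0, 0, 0, 0.1, 0, 0, 0, 0, 0, 0, 0, 0, 0, 0, 0, 0, 0, 0, 0]}}

```text
time: 28.4
tcp_pos: [0.5203, -0.3138, 0.0288]
ee_rot: [-180.0, 0.1, 154.0]
contact_force: [-3.3, 0.4, 6.3]
width: -0.0002
gripper_force: 2.6
```

Call:
{"api": "servo_tool", "payload": {"plan": [0, 0, 0, 0, 0, -0.5, 0, 0, 0, 0, 0, 0, -1, 0, 0, 0, 0, 0, 0, -2.2, 0, 0, 0, 0, 0, 0, -3, 0, 0, 0, 0, 0, 0, -3, 0, 0, 0, 0, 0, 0, 0, 0, 0, 0, 0, 0, 2.7, 0, 0, 0, 0, 0, 0, 2.69, 0, 0, 0, 0, 0, 0, 0, 0, 0, 0, 0, 0, 0, 0, 4, 0, 0, 0, 0, 0, 0, 4, 0, 0, 0, 0, 0, 0, 0.7, 0, 0, 0, 0, 0, 0, 0.3, 0, 0, 0, 0, 0, 0, 0.3, 0, 0, 0, 0, 0, 0, 0.3, 0, 0, 0, 0, 0, 0, 0.1, 0, 0, 0, 0, 0, 0, 0, 0, 0, 0, 0, 0, 0, 0, 0]}}

```text
time: 30.65
tcp_pos: [0.5441, -0.2652, 0.0287]
ee_rot: [-180.0, 0.1, 154.0]
contact_force: [-3.6, 0.7, 5.5]
width: 0.0003
gripper_force: 2.7
```

Call:
{"api": "servo_tool", "payload": {"plan": [0, 0, 0, 0, 0, -0.5, 0, 0, 0, 0, 0, 0, -1, 0, 0, 0, 0, 0, 0, -2.2, 0, 0, 0, 0, 0, 0, -3, 0, 0, 0, 0, 0, 0, -3, 0, 0, 0, 0, 0, 0, -1.5, 5.5, 0, 0, 0, 0, 0, 0, 5.5]}}

```text
time: 31.52
tcp_pos: [0.5442, -0.2647, 0.1394]
ee_rot: [180.0, 0.1, 154.0]
contact_force: [0.3, 0.1, -0.2]
width: 0.0357
gripper_force: 0.0
```

```bash
python3 - <<'E'
from h import *
st();w=cam("wrist")
for c in("orange","blue","green","yellow"):
  for k in blobs(w,c,(60,100,480,260),300): print(c,cv2.boundingRect(k),rect(w,k,.072),rect(w,k,.096))
go(.544,-.265,.14,63.8)
E
```

```text
31.52 [ 544.2 -264.7  139.4] [1.80e+02 1.30e-01 1.54e+02] F [ 0.3  0.1 -0.2] w 35.7 g 0.0
orange (61, 182, 47, 32) (array([ 476. , -422.2]), array([55.4, 32.7]), 63.2) (array([ 476.3, -403.8]), array([50.1, 29.6]), 63.2)
blue (109, 173, 50, 43) (array([ 497.9, -369.4]), array([49.9, 40.5]), 64.8) (array([ 496.1, -356.1]), array([45.1, 36.6]), 64.8)
green (167, 173, 50, 44) (array([ 523., -318.]), array([44.9, 40. ]), 63.5) (array([ 518.8, -309.7]), array([40.6, 36.2]), 63.5)
yellow (233, 180, 45, 37) (array([ 551., -268.]), array([39.4, 33.5]), 64.0) (array([ 544. , -264.6]), array([35.6, 30.2]), 64.0)
shift [-0.06 -0.05 -0.22] wz 1.574
```

Call:
{"api": "servo_tool", "payload": {"plan": [0, 0, 0.175, 0, 0, 0, 5, 0, 0, 0.175, 0, 0, 0, 5, 0, 0, 0.175, 0, 0, 0, 5, 0, 0, 0.175, 0, 0, 0, 5, 0, 0, 0.175, 0, 0, 0, 5, 0, 0, 0.175, 0, 0, 0, 5, 0, 0, 0.175, 0, 0, 0, 5, 0, 0, 0.175, 0, 0, 0, 5, 0, 0, 0.174, 0, 0, 0, 5, 0, 0, 0, 0, 0, 0, 5]}}

```text
time: 32.83
tcp_pos: [0.5431, -0.2641, 0.1364]
ee_rot: [-179.8, -0.0, 63.9]
contact_force: [0.1, 0.6, 0.0]
width: 0.0499
gripper_force: 0.0
```

```bash
python3 - <<'E'
from h import *
st();w=cam("wrist","w10")
for c in("green","yellow"):
  for k in blobs(w,c,None,300): print(c,cv2.boundingRect(k),rect(w,k,.072),rect(w,k,.096))
go(.544,-.265,.038,63.8)
E
```

```text
32.83 [ 543.1 -264.1  136.4] [-1.7984e+02 -2.0000e-02  6.3900e+01] F [0.1 0.6 0. ] w 49.9 g 0.0
green (240, 231, 36, 49) (array([ 517.4, -320.4]), array([52.1, 33.6]), 64.1) (array([ 523.2, -308.5]), array([47. , 30.3]), 64.1)
yellow (239, 172, 38, 51) (array([ 542.7, -268.6]), array([45.8, 33.1]), 64.0) (array([ 546.1, -261.7]), array([41.4, 29.9]), 64.0)
shift [-0.05  0.13  9.88] wz 0.004
```

View pics/w10.png

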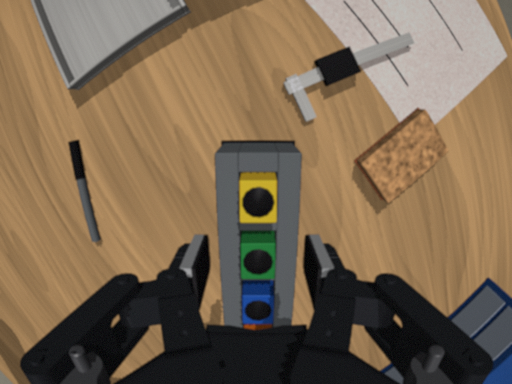

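Call:
{"api": "servo_tool", "payload": {"plan": [0, 0, 0, -0.05, 0.1, 3, 5, 0, 0, 0, 0, 0, 3, 5, 0, 0, 0, 0, 0, 2.5, 5, 0, 0, 0, 0, 0, 1.35, 5, 0, 0, 0, 0, 0, 0, 5, 0, 0, 0, 0, 0, 0, 2, 0, 0, 0, 0, 0, 0, 2, 0, 0, 0, 0, 0, 0, 2, 0, 0, 0, 0, 0, 0, 2, 0, 0, 0, 0, 0, 0, 2], "force": 50}}

```text
time: 34.12
tcp_pos: [0.5451, -0.2657, 0.0405]
ee_rot: [179.9, -0.0, 63.8]
contact_force: [2.1, -1.3, 2.4]
width: 0.0287
gripper_force: 53.3
```

Call:
{"api": "servo_tool", "payload": {"plan": [0, 0, 0, 0, 0, -1, 2, 0, 0, 0, 0, 0, -2, 2, 0, 0, 0, 0, 0, -2.5, 2, 0, 0, 0, 0, 0, -2.5, 2, 0, 0, 0, 3.05, -2.315, 0, 2, 0, 0, 0, 3.05, -2.315, 0, 2, 0, 0, 0, 3.05, -2.315, 0, 2, 0, 0, 0, 3.05, -2.315, 0, 2, 0, 0, 0, 3.05, -2.315, 0, 2, 0, 0, 0, 3.05, -2.315, 0, 2, 0, 0, 0, 3.05, -2.315, 0, 2, 0, 0, 0, 3.05, -2.315, 0, 2, 0, 0, 0, 3.05, -2.315, 0, 2, 0, 0, 0, 3.05, -2.315, 0, 2, 0, 0, -0.166, 0, 0, 0, 2, 0, 0, -0.166, 0, 0, 0, 2, 0, 0, -0.166, 0, 0, 0, 2, 0, 0, 0, 0, 0, 0, 2]}}

```text
time: 36.38
tcp_pos: [0.4712, 0.1106, 0.1207]
ee_rot: [180.0, -0.0, 92.3]
contact_force: [-0.9, 0.0, -1.0]
width: 0.0286
gripper_force: 52.9
```

```bash
python3 - <<'E'
from h import *
st();w=cam("wrist")
for k in blobs(w,"yellow",None,200): print(cv2.boundingRect(k))
go(.472,.110,-.004,92.4)
E
```

```text
36.38 [471.2 110.6 120.7] [ 1.7997e+02 -1.0000e-02  9.2270e+01] F [-0.9  0.  -1. ] w 28.6 g 52.9
(225, 201, 63, 90)
shift [-0.06  0.07 12.46] wz -0.004
```

Call:
{"api": "servo_tool", "payload": {"plan": [0, 0, 0, 0, 0, 4, 2, 0, 0, 0, 0, 0, 4, 2, 0, 0, 0, 0, 0, 3, 2, 0, 0, 0, 0, 0, 0.8, 2, 0, 0, 0, 0, 0, 0.4, 2, 0, 0, 0, 0, 0, 0, 2, 0, 0, 0, 0, 0, 0, 2]}}

```text
time: 37.3
tcp_pos: [0.472, 0.1107, -0.001]
ee_rot: [179.9, -0.0, 92.3]
contact_force: [0.0, 0.7, -1.4]
width: 0.0286
gripper_force: 52.8
```

Call:
{"api": "servo_tool", "payload": {"plan": [0, 0, 0, 0, 0, 0.2, 2, 0, 0, 0, 0, 0, 0.2, 2, 0, 0, 0, 0, 0, 0.1, 2, 0, 0, 0, 0, 0, 0, 2]}}

```text
time: 37.8
tcp_pos: [0.4716, 0.1107, -0.0047]
ee_rot: [180.0, -0.0, 92.4]
contact_force: [-9.5, -1.3, 18.5]
width: 0.0286
gripper_force: 55.2
```

Call:
{"api": "servo_tool", "payload": {"plan": [0, 0, 0, 0, 0, -0.15, 2, 0, 0, 0, 0, 0, 0, 5, 0, 0, 0, 0, 0, 0, 5, 0, 0, 0, 0, 0, 0, 5, 0, 0, 0, 0, 0, 0, 5, 0, 0, 0, 0, 0, -2, 5, 0, 0, 0, 0, 0, -3.5, 5, 0, 0, 0, 0, 0, -4, 5, 0, 0, 0, 0, 0, -3.5, 5]}}

```text
time: 38.92
tcp_pos: [0.4713, 0.1105, 0.1258]
ee_rot: [180.0, -0.0, 92.3]
contact_force: [0.8, -0.3, 0.3]
width: 0.0501
gripper_force: 0.0
```

Call:
{"api": "servo_tool", "payload": {"plan": [0, 0, 0, -3.873, 0.28, 0, 5, 0, 0, 0, -3.873, 0.28, 0, 5, 0, 0, 0, -3.873, 0.28, 0, 5, 0, 0, 0, -3.873, 0.28, 0, 5, 0, 0, 0, -3.873, 0.28, 0, 5, 0, 0, 0, -3.873, 0.28, 0, 5, 0, 0, 0, -3.873, 0.28, 0, 5, 0, 0, 0, -3.873, 0.28, 0, 5, 0, 0, 0, -3.873, 0.28, 0, 5, 0, 0, 0, -3.873, 0.28, 0, 5, 0, 0, 0, -3.873, 0.28, 0, 5, 0, 0, 0.166, 0, 0, 0, 5, 0, 0, 0.166, 0, 0, 0, 5, 0, 0, 0.166, 0, 0, 0, 5, 0, 0, 0, 0, 0, 0, 5]}}

```text
time: 40.8
tcp_pos: [0.5194, -0.3138, 0.124]
ee_rot: [-180.0, -0.0, 63.9]
contact_force: [0.2, -0.7, 0.3]
width: 0.0499
gripper_force: 0.0
```

```bash
python3 - <<'E'
from h import *
st();go(.5205,-.3137,.039,63.8)
t=cam("top")
for k in blobs(t,"yellow",(200,170,420,240),10): print(cv2.boundingRect(k),rect(t,k,.05))
E
```

```text
40.8 [ 519.4 -313.8  124. ] [-1.7998e+02 -1.0000e-02  6.3900e+01] F [ 0.2 -0.7  0.3] w 49.9 g 0.0
shift [0.06 0.1  8.5 ] wz 0.002
(214, 202, 12, 10) (array([469.8, 108.7]), array([32.6, 26.6]), -88.3)
```

Call:
{"api": "servo_tool", "payload": {"plan": [0, 0, 0, 0.06, 0.1, 3, 5, 0, 0, 0, 0, 0, 3, 5, 0, 0, 0, 0, 0, 1.5, 5, 0, 0, 0, 0, 0, 1, 5, 0, 0, 0, 0, 0, 0, 5, 0, 0, 0, 0, 0, 0, 2, 0, 0, 0, 0, 0, 0, 2, 0, 0, 0, 0, 0, 0, 2, 0, 0, 0, 0, 0, 0, 2, 0, 0, 0, 0, 0, 0, 2]}}

```text
time: 42.1
tcp_pos: [0.5212, -0.3142, 0.0398]
ee_rot: [179.9, 0.0, 63.8]
contact_force: [2.9, -1.3, 4.0]
width: 0.0287
gripper_force: 53.5
```

Call:
{"api": "servo_tool", "payload": {"plan": [0, 0, 0, 0, 0, -1, 2, 0, 0, 0, 0, 0, -2, 2, 0, 0, 0, 0, 0, -2.5, 2, 0, 0, 0, 0, 0, -2.5, 2, 0, 0, 0, 3.53, -2.31, 0, 2, 0, 0, 0, 3.53, -2.31, 0, 2, 0, 0, 0, 3.53, -2.31, 0, 2, 0, 0, 0, 3.53, -2.31, 0, 2, 0, 0, 0, 3.53, -2.31, 0, 2, 0, 0, 0, 3.53, -2.31, 0, 2, 0, 0, 0, 3.53, -2.31, 0, 2, 0, 0, 0, 3.53, -2.31, 0, 2, 0, 0, 0, 3.53, -2.31, 0, 2, 0, 0, -0.166, 0, 0, 0, 2, 0, 0, -0.166, 0, 0, 0, 2, 0, 0, -0.166, 0, 0, 0, 2, 0, 0, 0, 0, 0, 0, 2]}}

```text
time: 44.22
tcp_pos: [0.4742, 0.0631, 0.1202]
ee_rot: [180.0, -0.0, 92.3]
contact_force: [0.9, -0.6, -1.1]
width: 0.0293
gripper_force: 53.0
```

```bash
python3 - <<'E'
from h import *
st();go(.474,.061,-.003,92.4)
w=cam("wrist")
for k in blobs(w,"green",None,200)[:2]: print(cv2.boundingRect(k))
E
```

```text
44.23 [474.2  63.1 120.2] [179.96  -0.    92.27] F [ 0.9 -0.6 -1.1] w 29.3 g 53.0
shift [-0.21 -0.04 12.32] wz -0.002
(225, 202, 64, 90)
```

Call:
{"api": "servo_tool", "payload": {"plan": [0, 0, 0, 0, 0, 4, 2, 0, 0, 0, 0, 0, 4, 2, 0, 0, 0, 0, 0, 3, 2, 0, 0, 0, 0, 0, 0.9, 2, 0, 0, 0, 0, 0, 0.4, 2, 0, 0, 0, 0, 0, 0, 2, 0, 0, 0, 0, 0, 0, 2]}}

```text
time: 45.15
tcp_pos: [0.475, 0.0631, -0.0025]
ee_rot: [179.9, -0.0, 92.3]
contact_force: [-0.3, -0.5, -0.4]
width: 0.029
gripper_force: 53.0
```

Call:
{"api": "servo_tool", "payload": {"plan": [0, 0, 0, 0, 0, 0, 5, 0, 0, 0, 0, 0, 0, 5, 0, 0, 0, 0, 0, 0, 5, 0, 0, 0, 0, 0, 0, 5, 0, 0, 0, 0, 0, -2, 5, 0, 0, 0, 0, 0, -3.5, 5, 0, 0, 0, 0, 0, -4, 5, 0, 0, 0, 0, 0, -3.5, 5]}}

```text
time: 46.15
tcp_pos: [0.4743, 0.0631, 0.1278]
ee_rot: [180.0, -0.0, 92.3]
contact_force: [0.6, -0.4, -0.1]
width: 0.05
gripper_force: 0.0
```

Call:
{"api": "servo_tool", "payload": {"plan": [0, 0, 0, -3.87, 0.05, 0, 5, 0, 0, 0, -3.87, 0.05, 0, 5, 0, 0, 0, -3.87, 0.05, 0, 5, 0, 0, 0, -3.87, 0.05, 0, 5, 0, 0, 0, -3.87, 0.05, 0, 5, 0, 0, 0, -3.87, 0.05, 0, 5, 0, 0, 0, -3.87, 0.05, 0, 5, 0, 0, 0, -3.87, 0.05, 0, 5, 0, 0, 0, -3.87, 0.05, 0, 5, 0, 0, 0, -3.87, 0.05, 0, 5, 0, 0, 0, -3.87, 0.05, 0, 5, 0, 0, 0.166, 0, 0, 0, 5, 0, 0, 0.166, 0, 0, 0, 5, 0, 0, 0.166, 0, 0, 0, 5, 0, 0, 0, 0, 0, 0, 5]}}

```text
time: 48.02
tcp_pos: [0.4971, -0.362, 0.1261]
ee_rot: [-180.0, -0.0, 63.9]
contact_force: [-0.3, -0.1, -0.7]
width: 0.0499
gripper_force: 0.0
```

```bash
python3 - <<'E'
from h import *
st();go(.497,-.362,.039,63.8)
t=cam("top")
for c in ("yellow","green"):
  for k in blobs(t,c,(200,170,300,240),10): print(c,cv2.boundingRect(k),rect(t,k,.05))
E
```

```text
48.02 [ 497.1 -362.   126.1] [-1.7998e+02 -1.0000e-02  6.3900e+01] F [-0.3 -0.1 -0.7] w 49.9 g 0.0
shift [-0.   -0.01  8.71] wz 0.002
yellow (214, 202, 12, 10) (array([469.8, 108.7]), array([32.6, 26.6]), -88.3)
green (230, 201, 12, 11) (array([472.7,  61.9]), array([32.4, 29.6]), -88.0)
```

Call:
{"api": "servo_tool", "payload": {"plan": [0, 0, 0, 0, 0, 3, 5, 0, 0, 0, 0, 0, 3, 5, 0, 0, 0, 0, 0, 1.7, 5, 0, 0, 0, 0, 0, 1, 5, 0, 0, 0, 0, 0, 0, 5, 0, 0, 0, 0, 0, 0, 2, 0, 0, 0, 0, 0, 0, 2, 0, 0, 0, 0, 0, 0, 2, 0, 0, 0, 0, 0, 0, 2, 0, 0, 0, 0, 0, 0, 2]}}

```text
time: 49.32
tcp_pos: [0.4977, -0.3625, 0.0399]
ee_rot: [179.9, 0.0, 63.8]
contact_force: [2.5, -2.1, 2.7]
width: 0.0289
gripper_force: 53.4
```

Call:
{"api": "servo_tool", "payload": {"plan": [0, 0, 0, 0, 0, -1, 2, 0, 0, 0, 0, 0, -2, 2, 0, 0, 0, 0, 0, -2.5, 2, 0, 0, 0, 0, 0, -2.5, 2, 0, 0, 0, 3.636, -2.05, 0, 2, 0, 0, 0, 3.636, -2.05, 0, 2, 0, 0, 0, 3.636, -2.05, 0, 2, 0, 0, 0, 3.636, -2.05, 0, 2, 0, 0, 0, 3.636, -2.05, 0, 2, 0, 0, 0, 3.636, -2.05, 0, 2, 0, 0, 0, 3.636, -2.05, 0, 2, 0, 0, 0, 3.636, -2.05, 0, 2, 0, 0, 0, 3.636, -2.05, 0, 2, 0, 0, -0.166, 0, 0, 0, 2, 0, 0, -0.166, 0, 0, 0, 2, 0, 0, -0.166, 0, 0, 0, 2, 0, 0, 0, 0, 0, 0, 2]}}

```text
time: 51.45
tcp_pos: [0.476, 0.0131, 0.1202]
ee_rot: [180.0, 0.0, 92.3]
contact_force: [-0.2, 0.2, -0.6]
width: 0.0286
gripper_force: 52.9
```

```bash
python3 - <<'E'
from h import *
st();go(.476,.012,-.003,92.4)
w=cam("wrist")
for k in blobs(w,"blue",(150,150,350,350),200)[:2]: print(cv2.boundingRect(k))
E
```

```text
51.45 [476.   13.1 120.2] [179.96   0.    92.27] F [-0.2  0.2 -0.6] w 28.6 g 52.9
shift [-0.11 -0.02 12.32] wz -0.002
(225, 202, 64, 90)
```

Call:
{"api": "servo_tool", "payload": {"plan": [0, 0, 0, 0, 0, 4, 2, 0, 0, 0, 0, 0, 4, 2, 0, 0, 0, 0, 0, 3, 2, 0, 0, 0, 0, 0, 0.9, 2, 0, 0, 0, 0, 0, 0.4, 2, 0, 0, 0, 0, 0, 0, 2, 0, 0, 0, 0, 0, 0, 2]}}

```text
time: 52.38
tcp_pos: [0.4768, 0.013, -0.0026]
ee_rot: [179.9, 0.0, 92.3]
contact_force: [0.6, 0.3, -0.4]
width: 0.0292
gripper_force: 52.9
```

Call:
{"api": "servo_tool", "payload": {"plan": [0, 0, 0, 0, 0, 0, 5, 0, 0, 0, 0, 0, 0, 5, 0, 0, 0, 0, 0, 0, 5, 0, 0, 0, 0, 0, 0, 5, 0, 0, 0, 0, 0, -2, 5, 0, 0, 0, 0, 0, -3.5, 5, 0, 0, 0, 0, 0, -4, 5, 0, 0, 0, 0, 0, -3.5, 5]}}

```text
time: 53.38
tcp_pos: [0.476, 0.013, 0.1278]
ee_rot: [180.0, 0.0, 92.3]
contact_force: [0.6, -0.0, -0.9]
width: 0.05
gripper_force: 0.0
```

Call:
{"api": "servo_tool", "payload": {"plan": [0, 0, 0, -3.85, -0.18, 0, 5, 0, 0, 0, -3.85, -0.18, 0, 5, 0, 0, 0, -3.85, -0.18, 0, 5, 0, 0, 0, -3.85, -0.18, 0, 5, 0, 0, 0, -3.85, -0.18, 0, 5, 0, 0, 0, -3.85, -0.18, 0, 5, 0, 0, 0, -3.85, -0.18, 0, 5, 0, 0, 0, -3.85, -0.18, 0, 5, 0, 0, 0, -3.85, -0.18, 0, 5, 0, 0, 0, -3.85, -0.18, 0, 5, 0, 0, 0, -3.85, -0.18, 0, 5, 0, 0, 0.166, 0, 0, 0, 5, 0, 0, 0.166, 0, 0, 0, 5, 0, 0, 0.166, 0, 0, 0, 5, 0, 0, 0, 0, 0, 0, 5]}}

```text
time: 55.25
tcp_pos: [0.4735, -0.4109, 0.1261]
ee_rot: [-180.0, -0.0, 63.9]
contact_force: [1.2, -0.6, 0.3]
width: 0.0501
gripper_force: 0.0
```

```bash
python3 - <<'E'
from h import *
st();go(.4735,-.4105,.039,63.8)
t=cam("top")
for c in ("yellow","green","blue"):
  for k in blobs(t,c,(200,120,300,240),10): print(c,cv2.boundingRect(k),rect(t,k,.05))
E
```

```text
55.25 [ 473.5 -410.9  126.1] [-1.7998e+02 -1.0000e-02  6.3900e+01] F [ 1.2 -0.6  0.3] w 50.1 g 0.0
shift [ 0.03 -0.02  8.71] wz 0.002
yellow (214, 202, 12, 10) (array([469.8, 108.7]), array([32.6, 26.6]), -88.3)
green (230, 201, 12, 11) (array([472.7,  61.9]), array([32.4, 29.6]), -88.0)
blue (247, 201, 12, 10) (array([475.6,  12. ]), array([32.4, 26.6]), -88.3)
blue (233, 142, 11, 8) (array([657. ,  61.3]), array([30.6, 15.6]), 74.0)
blue (245, 138, 11, 7) (array([671.2,  25.4]), array([30.7, 14.3]), 77.4)
```

Call:
{"api": "servo_tool", "payload": {"plan": [0, 0, 0, 0, 0, 3, 5, 0, 0, 0, 0, 0, 3, 5, 0, 0, 0, 0, 0, 1.7, 5, 0, 0, 0, 0, 0, 1, 5, 0, 0, 0, 0, 0, 0, 5, 0, 0, 0, 0, 0, 0, 2, 0, 0, 0, 0, 0, 0, 2, 0, 0, 0, 0, 0, 0, 2, 0, 0, 0, 0, 0, 0, 2, 0, 0, 0, 0, 0, 0, 2]}}

```text
time: 56.55
tcp_pos: [0.474, -0.4114, 0.0398]
ee_rot: [179.9, 0.0, 63.8]
contact_force: [1.6, -2.1, 3.4]
width: 0.0286
gripper_force: 53.3
```

Call:
{"api": "servo_tool", "payload": {"plan": [0, 0, 0, 0, 0, -1, 2, 0, 0, 0, 0, 0, -2, 2, 0, 0, 0, 0, 0, -2.5, 2, 0, 0, 0, 0, 0, -2.5, 2, 0, 0, 0, 3.766, -1.8, 0, 2, 0, 0, 0, 3.766, -1.8, 0, 2, 0, 0, 0, 3.766, -1.8, 0, 2, 0, 0, 0, 3.766, -1.8, 0, 2, 0, 0, 0, 3.766, -1.8, 0, 2, 0, 0, 0, 3.766, -1.8, 0, 2, 0, 0, 0, 3.766, -1.8, 0, 2, 0, 0, 0, 3.766, -1.8, 0, 2, 0, 0, 0, 3.766, -1.8, 0, 2, 0, 0, -0.166, 0, 0, 0, 2, 0, 0, -0.166, 0, 0, 0, 2, 0, 0, -0.166, 0, 0, 0, 2, 0, 0, 0, 0, 0, 0, 2]}}

```text
time: 58.68
tcp_pos: [0.4778, -0.0352, 0.1203]
ee_rot: [180.0, 0.0, 92.3]
contact_force: [0.0, 0.2, -0.8]
width: 0.0287
gripper_force: 52.8
```

```bash
python3 - <<'E'
from h import *
st();go(.478,-.037,-.003,92.4)
w=cam("wrist")
for k in blobs(w,"orange",(150,150,350,350),200)[:2]: print(cv2.boundingRect(k))
E
```

```text
58.67 [477.8 -35.2 120.3] [179.95   0.    92.27] F [ 0.   0.2 -0.8] w 28.7 g 52.8
shift [-0.18 -0.   12.33] wz -0.002
(225, 202, 63, 90)
```

Call:
{"api": "servo_tool", "payload": {"plan": [0, 0, 0, 0, 0, 4, 2, 0, 0, 0, 0, 0, 4, 2, 0, 0, 0, 0, 0, 3, 2, 0, 0, 0, 0, 0, 0.9, 2, 0, 0, 0, 0, 0, 0.4, 2, 0, 0, 0, 0, 0, 0, 2, 0, 0, 0, 0, 0, 0, 2]}}

```text
time: 59.6
tcp_pos: [0.4786, -0.0354, -0.0026]
ee_rot: [179.9, 0.0, 92.3]
contact_force: [0.1, 0.1, -0.7]
width: 0.0289
gripper_force: 52.8
```

Call:
{"api": "servo_tool", "payload": {"plan": [0, 0, 0, 0, 0, 0, 5, 0, 0, 0, 0, 0, 0, 5, 0, 0, 0, 0, 0, 0, 5, 0, 0, 0, 0, 0, 0, 5, 0, 0, 0, 0, 0, -2, 5, 0, 0, 0, 0, 0, -3.5, 5, 0, 0, 0, 0, 0, -4.5, 4, 0, 0, 0, 0, 0, -5, 4, 0, 0, 0, 0, 0, -5, 4]}}

```text
time: 60.72
tcp_pos: [0.4775, -0.0353, 0.1979]
ee_rot: [180.0, -0.0, 92.3]
contact_force: [0.4, -0.5, 0.7]
width: 0.04
gripper_force: 0.0
```

Call:
{"api": "servo_tool", "payload": {"plan": [0, 0, 0, 4.1, -0.15, 0, 4, 0, 0, 0, 4.1, -0.15, 0, 4, 0, 0, 0, 4.1, -0.15, 0, 4, 0, 0, 0, 4.1, -0.15, 0, 4, 0, 0, 0, 4.1, -0.15, 0, 4, 0, 0, 0, 4.1, -0.15, 0, 4, 0, 0, 0, 4.1, -0.15, 0, 4, 0, 0, 0, 4.1, -0.15, 0, 4, 0, 0, 0, 4.1, -0.15, 0, 4, 0, 0, 0, 4.1, -0.15, 0, 4, 0, 0, -0.164, 0, 0, 0, 4, 0, 0, -0.164, 0, 0, 0, 4, 0, 0, -0.164, 0, 0, 0, 4, 0, 0, -0.164, 0, 0, 0, 4, 0, 0, 0, 0, 0, 0, 4]}}

```text
time: 62.6
tcp_pos: [0.4459, 0.3737, 0.1962]
ee_rot: [-180.0, -0.0, 129.9]
contact_force: [0.6, -0.0, 0.0]
width: 0.0397
gripper_force: 0.0
```

```bash
python3 - <<'E'
from h import *
st();w=cam("wrist","w11");t=cam("top");s=cam("scene")
for k in blobs(w,"red",None,30): print(cv2.boundingRect(k),cv2.contourArea(k),rect(w,k,.1))
for c in ("yellow","green","blue","orange"):
  for k in blobs(t,c,(200,180,300,240),10): print(c,cv2.boundingRect(k),rect(t,k,.05))
  for k in blobs(s,c,(225,155,320,240),20): print("s",c,cv2.boundingRect(k),rect(s,k,.05))
E
```

```text
62.6 [445.9 373.7 196.2] [-179.99   -0.    129.85] F [ 0.6 -0.   0. ] w 39.7 g 0.0
(458, 76, 48, 34) 1127.0 (array([576.2, 623.2]), array([80.6, 32.2]), 41.9)
(491, 49, 21, 29) 429.5 (array([573.6, 677. ]), array([38.5, 29. ]), 38.6)
(456, 127, 46, 16) 363.0 (array([607. , 585.2]), array([79.1, 10.7]), 38.4)
(250, 165, 17, 25) 301.0 (array([444.7, 379.6]), array([23.8, 15.5]), -49.6)
yellow (214, 202, 12, 10) (array([469.8, 108.8]), array([32.6, 26.6]), -88.3)
s yellow (285, 201, 16, 18) (array([479. , 115.3]), array([46. , 45.8]), 2.6)
green (230, 201, 12, 11) (array([472.7,  61.9]), array([32.4, 29.6]), -88.0)
s green (273, 192, 15, 19) (array([482.3,  67.2]), array([46.7, 45.1]), -86.6)
blue (247, 201, 12, 10) (array([475.6,  12. ]), array([32.4, 26.6]), -88.3)
s blue (262, 182, 14, 18) (array([483.9,  18.6]), array([46.9, 43.4]), -87.5)
orange (263, 201, 12, 10) (array([477. , -35.1]), array([32.5, 26.6]), -88.3)
s orange (250, 173, 15, 19) (array([486. , -28.6]), array([50.5, 44.9]), -86.9)
```

View pics/w11.png

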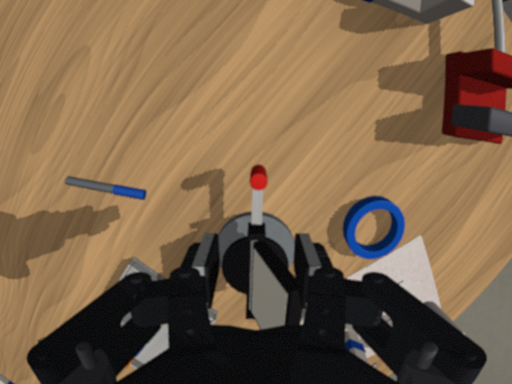

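Call:
{"api": "servo_tool", "payload": {"plan": [0, 0, 0, 0.14, 0, 4, 4, 0, 0, 0, 0, 0, 4, 4, 0, 0, 0, 0, 0, 4, 4, 0, 0, 0, 0, 0, 3, 4, 0, 0, 0, 0, 0, 1.7, 4, 0, 0, 0, 0, 0, 0, 4, 0, 0, 0, 0, 0, 0, 4]}}

```text
time: 63.62
tcp_pos: [0.4459, 0.3754, 0.031]
ee_rot: [179.8, 0.0, 129.9]
contact_force: [-0.4, 0.8, 0.2]
width: 0.0403
gripper_force: 0.0
```

Call:
{"api": "servo_tool", "payload": {"plan": [0, 0, 0, 0, 0, 0, 1, 0, 0, 0, 0, 0, 0, 1, 0, 0, 0, 0, 0, 0, 1, 0, 0, 0, 0, 0, 0, 1, 0, 0, 0, 0, 0, 0, 1, 0, 0, 0, 0, 0, 0, 1], "force": 25}}

```text
time: 64.38
tcp_pos: [0.4458, 0.3754, 0.0308]
ee_rot: [179.8, 0.0, 129.9]
contact_force: [0.3, 0.6, 5.8]
width: 0.0167
gripper_force: 25.1
```

Call:
{"api": "servo_tool", "payload": {"plan": [0, 0, 0, 0, 0, -0.2, 1, 0, 0, -0.0674, -0.027, -0.81, 0, 1, 0, 0, -0.0674, -0.027, -0.81, 0, 1, 0, 0, -0.0674, -0.027, -0.81, 0, 1, 0, 0, -0.0674, -0.027, -0.81, 0, 1, 0, 0, -0.0674, -0.027, -0.81, 0, 1, 0, 0, 0, 0, 0, 0, 1]}}

```text
time: 65.25
tcp_pos: [0.418, 0.3441, 0.0309]
ee_rot: [-180.0, -0.1, 149.2]
contact_force: [-3.6, 2.9, -1.9]
width: 0.017
gripper_force: 25.1
```

```bash
python3 - <<'E'
from h import *
s=st();A=np.array([.523,.283]);v=s["tcp_pos"][:2]-A;print(np.hypot(*v),np.degrees(np.arctan2(v[1],v[0])))
E
```

```text
65.25 [418.  344.1  30.9] [-1.7995e+02 -8.0000e-02  1.4923e+02] F [-3.6  2.9 -1.9] w 17.0 g 25.1
0.12153653319554322 149.8000034665485
```

Call:
{"api": "servo_tool", "payload": {"plan": [0, 0, -0.0674, -0.04, -0.81, 0, 1, 0, 0, -0.0674, -0.04, -0.81, 0, 1, 0, 0, -0.0674, -0.04, -0.81, 0, 1, 0, 0, -0.0674, -0.04, -0.81, 0, 1, 0, 0, -0.0674, -0.04, -0.81, 0, 1, 0, 0, 0, 0, 0, 0, 1, 0, 0, 0, 0, 0, 0, 1]}}

```text
time: 66.12
tcp_pos: [0.4028, 0.3068, 0.0309]
ee_rot: [-179.9, -0.3, 168.5]
contact_force: [-9.8, 2.1, 2.8]
width: 0.017
gripper_force: 25.5
```

Call:
{"api": "servo_tool", "payload": {"plan": [0, 0, 0, 0, 0, 0, 4, 0, 0, 0, 0, 0, 0, 4, 0, 0, 0, 0, 0, 0, 4, 0, 0, 0, 0, 0, 0, 4, 0, 0, 0, 0, 0, -3, 4, 0, 0, 0, 0, 0, -4, 4, 0, 0, 0, 0, 0, -5, 4, 0, 0, 0, 0, 0, -5, 4, 0, 0, 0, 0, 0, -3, 4, 0, 0, 0, 4.5, 0, 0, 4, 0, 0, 0, 4.5, 0, 0, 4, 0, 0, 0, 0, 0, 0, 4]}}

```text
time: 67.62
tcp_pos: [0.315, 0.3247, 0.2319]
ee_rot: [179.9, 0.0, 168.7]
contact_force: [0.1, -0.2, 0.5]
width: 0.0401
gripper_force: 0.0
```

```bash
python3 - <<'E'
from h import *
st();t=cam("top");s=cam("scene");w=cam("wrist")
ctr=lambda k:(lambda m:(m["m10"]/m["m00"],m["m01"]/m["m00"]))(cv2.moments(k))
T=blobs(t,"red",(100,150,215,260),8);S=blobs(s,"red",(265,200,400,300),8)
for k in T: print("t",cv2.boundingRect(k),ctr(k),onz(t,ctr(k),.1),onz(t,ctr(k),.2))
for k in S: print("s",cv2.boundingRect(k),ctr(k))
for a in T:
  for b in S:
    X=tri(t,ctr(a),s,ctr(b));print(X.round(4),np.abs(proj(t,X)-ctr(a)).max().round(2))
for k in blobs(w,"red",None,30): print("w",cv2.boundingRect(k),onz(w,ctr(k),.2),onz(w,ctr(k),.1))
E
```

```text
67.62 [315.  324.7 231.9] [1.7993e+02 4.0000e-02 1.6870e+02] F [ 0.1 -0.2  0.5] w 40.1 g 0.0
t (128, 171, 8, 8) (131.9074074074074, 174.57407407407405) [0.54765433 0.35518365 0.1       ] [0.52885304 0.32127255 0.2       ]
t (143, 224, 8, 7) (146.01307189542482, 226.718954248366) [0.40199619 0.30495743 0.1       ] [0.39737819 0.27593705 0.2       ]
s (357, 226, 8, 12) (360.8006872852233, 231.10309278350516)
s (338, 244, 8, 8) (341.39917695473247, 247.5020576131687)
[0.5047 0.3198 0.2598] 8.31
[0.5291 0.3213 0.1994] 0.06
[0.404  0.3076 0.0855] 0.61
[0.4272 0.3077 0.0124] 8.03
w (447, 269, 32, 36) [0.45536191 0.522388   0.2       ] [0.55346983 0.60814415 0.1       ]
w (484, 275, 26, 35) [0.48759107 0.58301744 0.2       ] [0.60077581 0.69713607 0.1       ]
w (250, 227, 14, 26) [0.3475923  0.31879116 0.2       ] [0.39528553 0.30930459 0.1       ]
w (430, 297, 23, 23) [0.47368244 0.49506052 0.2       ] [0.58036071 0.56803287 0.1       ]
w (129, 356, 11, 14) [0.48088181 0.14928594 0.2       ] [0.59092795 0.06050474 0.1       ]
```

Call:
{"api": "servo_tool", "payload": {"plan": [0, 0, 0.173, 0, 0, 0, 5, 0, 0, 0.173, 0, 0, 0, 5, 0, 0, 0.173, 0, 0, 0, 5, 0, 0, 0.173, 0, 0, 0, 5, 0, 0, 0.173, 0, 0, 0, 5, 0, 0, 0.173, 0, 0, 0, 5, 0, 0, 0.173, 0, 0, 0, 5, 0, 0, 0.173, 0, 0, 0, 5, 0, 0, 0.173, 0, 0, 0, 5, 0, 0, 0, 0.595, 3.517, 0, 5, 0, 0, 0, 0.595, 3.517, 0, 5, 0, 0, 0, 0.595, 3.517, 0, 5, 0, 0, 0, 0.595, 3.517, 0, 5, 0, 0, 0, 0.595, 3.517, 0, 5, 0, 0, 0, 0.595, 3.517, 0, 5, 0, 0, 0, 0, 0, 0, 5]}}

```text
time: 69.78
tcp_pos: [0.5331, 0.3186, 0.2289]
ee_rot: [-179.9, 0.1, 79.1]
contact_force: [-0.3, 0.1, -0.2]
width: 0.0501
gripper_force: 0.0
```

```bash
python3 - <<'E'
from h import *
st();w=cam("wrist","w12")
ctr=lambda k:(lambda m:(m["m10"]/m["m00"],m["m01"]/m["m00"]))(cv2.moments(k))
for k in blobs(w,"red",None,30): print("w",cv2.boundingRect(k),onz(w,ctr(k),.1994))
print("expected",proj(w,np.array([.529,.3213,.1994])))
go(.529,.3213,.152,79.5)
E
```

```text
69.78 [533.1 318.6 228.9] [-1.7987e+02  1.2000e-01  7.9140e+01] F [-0.3  0.1 -0.2] w 50.1 g 0.0
w (346, 260, 61, 22) [0.62680581 0.2393611  0.1994    ]
w (238, 188, 27, 27) [0.53086762 0.32296846 0.1994    ]
w (350, 324, 30, 32) [0.61192421 0.15255506 0.1994    ]
w (143, 189, 21, 24) [0.45559977 0.33737297 0.1994    ]
expected [249.0086482  203.66885073]
shift [ 0.17 -0.32  7.76] wz -0.005
```

Call:
{"api": "servo_tool", "payload": {"plan": [0, 0, 0, 0.26, -0.23, 2.5, 5, 0, 0, 0, 0, 0, 2.5, 5, 0, 0, 0, 0, 0, 1.7, 5, 0, 0, 0, 0, 0, 1, 5, 0, 0, 0, 0, 0, 0, 5, 0, 0, 0, 0, 0, 0, 1, 0, 0, 0, 0, 0, 0, 1, 0, 0, 0, 0, 0, 0, 1, 0, 0, 0, 0, 0, 0, 1, 0, 0, 0, 0, 0, 0, 1, 0, 0, 0, 0, 0, 0, 1]}}

```text
time: 71.2
tcp_pos: [0.5296, 0.3234, 0.1555]
ee_rot: [179.9, -0.1, 79.3]
contact_force: [1.7, 0.4, 5.7]
width: 0.0179
gripper_force: 24.5
```

Call:
{"api": "servo_tool", "payload": {"plan": [0, 0, 0, -1.29, 0, -0.32, 1, 0, 0, 0, -1.32, 0, -0.19, 1, 0, 0, 0, -1.33, 0, -0.05, 1, 0, 0, 0, -1.32, 0, 0.09, 1, 0, 0, 0, -1.31, 0, 0.22, 1, 0, 0, 0, -1.28, 0, 0.35, 1, 0, 0, 0, -1.24, 0, 0.48, 1, 0, 0, 0, -1.18, 0, 0.6, 1, 0, 0, 0, 0, 0, 0, 1, 0, 0, 0, 0, 0, 0, 1]}}

```text
time: 72.45
tcp_pos: [0.5105, 0.2212, 0.1449]
ee_rot: [179.8, 0.0, 79.3]
contact_force: [-3.2, -6.4, 13.2]
width: 0.0175
gripper_force: 25.9
```

```bash
python3 - <<'E'
from h import *
st();s=cam("scene");t=cam("top")
ctr=lambda k:(lambda m:(m["m10"]/m["m00"],m["m01"]/m["m00"]))(cv2.moments(k))
for k in blobs(s,"red",(265,200,400,300),8): print(cv2.boundingRect(k),ctr(k),onz(s,ctr(k),.1876))
print(proj(s,np.array([.5087,.2202,.1876])))
E
```

```text
72.45 [510.5 221.2 144.9] [1.7985e+02 2.0000e-02 7.9270e+01] F [-3.2 -6.4 13.2] w 17.5 g 25.9
(356, 224, 8, 12) (359.52941176470586, 229.5392156862745) [0.4536786  0.31900321 0.1876    ]
(316, 216, 7, 8) (319.0611111111111, 219.83888888888887) [0.50705488 0.22815382 0.1876    ]
[316.35607459 218.26744557]
```

Call:
{"api": "servo_tool", "payload": {"plan": [0, 0, 0, 0, 0, 0, 5, 0, 0, 0, 0, 0, 0, 5, 0, 0, 0, 0, 0, 0, 5, 0, 0, 0, 0, 0, 0, 5, 0, 0, 0, 0, 0, -2, 5, 0, 0, 0, 0, 0, -3, 5, 0, 0, 0, 0, 0, -4, 5, 0, 0, 0, -4, 0, -2, 5, 0, 0, 0, -4, 0, 0, 5, 0, 0, 0, -4, 0, 0, 5, 0, 0, 0, -4, 0, 0, 5, 0, 0, 0, -4, 0, 0, 5, 0, 0, 0, 0, 0, 0, 5]}}

```text
time: 74.18
tcp_pos: [0.4727, 0.0238, 0.2527]
ee_rot: [180.0, 0.0, 79.2]
contact_force: [-0.5, 0.7, -0.3]
width: 0.0502
gripper_force: 0.0
```

```bash
python3 - <<'E'
from h import *
st();s=cam("scene","s9");t=cam("top","t9")
ctr=lambda k:(lambda m:(m["m10"]/m["m00"],m["m01"]/m["m00"]))(cv2.moments(k))
T=blobs(t,"red",(100,160,215,260),8);S=blobs(s,"red",(265,200,400,300),8)
for a in T:
  for b in S:
    X=tri(t,ctr(a),s,ctr(b));e=np.abs(proj(t,X)-ctr(a)).max()
    if e<3: print(cv2.boundingRect(a),cv2.boundingRect(b),X.round(4),e.round(2),"tilt",np.arccos(np.clip((X[2]-.075)/.13,-1,1)).round(3))
for c in ("yellow","green","blue","orange"):
  for k in blobs(t,c,(200,120,300,240),10): print(c,cv2.boundingRect(k),rect(t,k,.05))
E
```

```text
74.17 [472.7  23.8 252.7] [1.7998e+02 1.0000e-02 7.9150e+01] F [-0.5  0.7 -0.3] w 50.2 g 0.0
(164, 180, 8, 7) (315, 217, 8, 7) [0.5115 0.2296 0.1951] 0.2 tilt 0.394
(145, 224, 7, 7) (356, 224, 8, 12) [0.4028 0.3017 0.0858] 0.52 tilt 1.488
yellow (217, 202, 9, 10) (array([469.9, 104.2]), array([26.6, 23.4]), 1.7)
green (230, 201, 9, 11) (array([472.6,  66.3]), array([29.6, 23.5]), 2.2)
blue (245, 138, 11, 5) (array([674. ,  25.6]), array([30.2, 12.4]), -88.2)
blue (248, 201, 11, 10) (array([475.7,  10.5]), array([29.4, 26.6]), -88.3)
orange (263, 201, 6, 10) (array([476.8, -26.2]), array([26.7, 14.7]), 1.5)
```

Call:
{"api": "servo_tool", "payload": {"plan": [0, 0, 0, 4.19, 0, 0, 5, 0, 0, 0, 4.19, 0, 0, 5, 0, 0, 0, 4.19, 0, 0, 5, 0, 0, 0, 4.19, 0, 0, 5, 0, 0, 0, 4.19, 0, 0, 5, 0, 0, 0, 0, 0, 4, 5, 0, 0, 0, 0, 0, 4, 5, 0, 0, 0, 0, 0, 2.3, 5, 0, 0, 0, 0, 0, 0, 5, 0, 0, 0, 0, 0, 0, 1, 0, 0, 0, 0, 0, 0, 1, 0, 0, 0, 0, 0, 0, 1, 0, 0, 0, 0, 0, 0, 1, 0, 0, 0, 0, 0, 0, 1, 0, 0, 0, 0, 0, 0, 1], "force": 40}}

```text
time: 76.15
tcp_pos: [0.5124, 0.2315, 0.1511]
ee_rot: [179.9, -0.1, 79.3]
contact_force: [-0.6, -1.5, 5.4]
width: 0.0171
gripper_force: 39.2
```

Call:
{"api": "servo_tool", "payload": {"plan": [0, 0, 0, -0.45, 0, 0.2, 1, 0, 0, 0, -0.45, 0, 0.25, 1, 0, 0, 0, -0.4, 0, 0.25, 1, 0, 0, 0, 0, 0, 0, 1, 0, 0, 0, 0, 0, 0, 1]}}

```text
time: 76.78
tcp_pos: [0.5101, 0.2181, 0.1442]
ee_rot: [179.8, -0.0, 79.3]
contact_force: [-1.1, -4.6, 5.3]
width: 0.0172
gripper_force: 39.3
```

Call:
{"api": "servo_tool", "payload": {"plan": [0, 0, 0, 0, 0, 0, 5, 0, 0, 0, 0, 0, 0, 5, 0, 0, 0, 0, 0, 0, 5, 0, 0, 0, 0, 0, 0, 5, 0, 0, 0, 0, 0, -2, 5, 0, 0, 0, 0, 0, -3, 5, 0, 0, 0, 0, 0, -4, 5, 0, 0, 0, -4, 0, -2, 5, 0, 0, 0, -4, 0, 0, 5, 0, 0, 0, -4, 0, 0, 5, 0, 0, 0, -4, 0, 0, 5, 0, 0, 0, -4, 0, 0, 5, 0, 0, 0, 0, 0, 0, 5]}}

```text
time: 78.4
tcp_pos: [0.4721, 0.0204, 0.2527]
ee_rot: [180.0, 0.0, 79.1]
contact_force: [0.2, -0.0, 0.7]
width: 0.0501
gripper_force: 0.0
```

```bash
cat > lamp.py <<'E'
from h import *
st();s=cam("scene");t=cam("top")
ctr=lambda k:(lambda m:(m["m10"]/m["m00"],m["m01"]/m["m00"]))(cv2.moments(k))
T=blobs(t,"red",(100,160,215,260),8);S=blobs(s,"red",(265,200,400,300),8);A=np.array([.5205,.2841])
for a in T:
  for b in S:
    X=tri(t,ctr(a),s,ctr(b));e=np.abs(proj(t,X)-ctr(a)).max();v=X[:2]-A
    if e<3: print(X.round(4),e.round(2),"dir",np.degrees(np.arctan2(v[1],v[0])).round(1),"tilt",np.arctan2(np.hypot(*v),X[2]-.075).round(3))
E
python3 lamp.py
```

```text
78.4 [472.1  20.4 252.7] [179.97   0.    79.15] F [ 0.2 -0.   0.7] w 50.1 g 0.0
[0.5093 0.2155 0.1888] 0.12 dir -99.3 tilt 0.549
[0.403  0.302  0.0849] 0.46 dir 171.3 tilt 1.488
```

```bash
python3 -c "
from workcell import ctrl
print(ctrl.finish_job())"
```

```text
the job is handed in; nothing more can be done
None
```

The job is handed in, though `finish_job()` returned no verdict. By my last camera readings both offcuts are in the bin, the four cassettes stand on the tray floor, and the lamp faces the tray within about 2° with its panel at about 0.54 rad (target 0.524).

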